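Clamp the white sharpening stone in its sprung holder

ROBOT

A 6-joint arm with a two-finger parallel gripper is mounted at the origin on a cart in front of the work surface, level with it; the furniture and walls round the work are solid. World frame = base frame: x ahead of the robot, y to its left, z up, the work surface at z = 0. Lengths are in mm, angles in rad, forces in N, time in s.
With the tool pointing down it reaches from about 275 to 1000 mm from the base axis. Payload 8.4 kg.
Tool frame: the origin (TCP) lies between the finger pads; the fingertips stand 25 mm ahead of it and the grasp point (between the pads) lies 6 mm ahead of it (manip.nose_length is the distance from the TCP to the fingertips, in mm); z points along the fingers, y is the line along which they close (so a half turn about z gives the same grasp; the last joint's range is limited). The gripper opens to 85 mm and grips with 20 to 120 N. Pads are 22 mm wide; open, the fingers measure 114 mm over their backs; the gripper's body (76 mm by 85 mm) begins 54 mm behind the grasp point. The pads swing forward as they close: fully open they stand 13 mm farther back than shut.
Start: joints at [-0.002, 0.353, 1.633, -0, 1.155, -0.002], TCP at [625.002, -0, 256.281] pointing down, gripper open.
Joint ranges: [-2.63, 2.63], [-0.92, 2.1], [0.06, 2.66], [-1.3, 4.44], [0, 2.69], [-3.02, 3.02]. Speed limits (rad/s): [2.22, 2.22, 2.79, 3.14, 3.14, 3.14].

INTERFACE

Orientations are given as a unit quaternion [w, x, y, z].
In Python, from station import manip gives the robot as it stands.
- The arm moves only by the shell command python3 shift.py 'ROWS' [FORCE]. ROWS is one flat JSON list of numbers that holds 1 to 5 rows one after another, with no inner brackets; each row has 5 numbers: the finger opening in mm, then dx, dy, dz in mm, then a turn about the tool's z in rad; each row shifts and turns the commanded pose from where the row before left it, along the tool's axes as they then stand; what a row does not reach is not made up. A row lasts 1/12 s, in which the tool goes at most 41.7 mm and 0.125 rad, less where a joint would pass 70% of its speed; a pose out of reach is approached as far as the arm can. The fingers move at their own pace and stop on an object; FORCE is the grip in N (left out, the last holds). Time passes only in rows, so rows that do not move let the fingers close. It prints the time, the measured TCP pose, the force, the opening and the grip force at its end. Input that does not fit is refused with a message, and nothing moves.
- manip.read_state(): the state, without advancing time (a new reading comes with each control period).
- manip.capture(name): name is "scene" or "side" or "wrist"; returns (picture, depth): 480x640x3 uint8, blue, green, red; 480x640 float32, mm along the optical axis (not along the pixel's ray), 0 where there is no reading.
- manip.calibration(name): a dict with "fx", "fy", "cx", "cy" (pixels), "world_to_cam" (4x4, takes a point from world to camera coordinates); the wrist camera has in their place "tool_from_camera" (4x4, takes a point from camera to tool coordinates, whose origin is the TCP and whose axes are the flange's). Camera axes: x right, y down, z forward; pixel columns grow to the right and rows downward; lengths in mm; the calibration is good to about 2 mm. A picture is of the moment at which its call begins: read the wrist's pose just before it. calibration takes no time and is no camera call.
- manip.job_done(): hands the job in; it is judged then, once.
The state is a dict: "t": time; "joint_positions": joint angles; "dq": joint speeds; "joint_torque": joint torques, N m; "ee_pos": TCP position; "ee_rot": TCP orientation; "contact_force": force on the tool from outside, world axes, zero at the start; "wrist_torque": the same for the moment, N m; "opening": finger opening in mm; "grasp_force": force on a finger pad.
Only numpy, scipy, OpenCV 4.12 (cv2) and the standard library are available. Lean on these libraries where they do the work, as an engineer would, in place of code of your own. Each camera call takes 0.05 s, during which the arm holds its last target. There are 200 camera calls.

TASK

Get the knife-sharpening place ready: pull the stone holder's sprung jaw out to its stop by the black ball handle, swing the handle into the hold-back notch so that the jaw stays open by itself, and lay the white stone flat and straight on the rubber bed between the jaws. Then unhook the handle, ease the jaw back slowly, in hand all the way, until it clamps the white stone endwise against the fixed jaw, and let go. Never let the spring snap the jaw shut, do not drop the stone, and leave the grey stone where it is.

Things in the scene. Friction and masses are not known exactly. Their poses are not given: they have to be found in the camera images.
- holder: stone holder, fixed to the worktop: wooden base board 94 (x) x 340 (y) mm, 16 mm high. Origin on the worktop, under the point midway between the closed jaws; z up, long axis y. Fixed steel jaw with rubber face at the +y end, 66 mm wide, 37 mm high, face at y = +0.083; the sprung jaw, same size, faces it at y = -0.083 - (joint jaw).
- bed (a point): middle of the black rubber pad on which the stone lies, 58 x 150 mm, 20 mm above the worktop; at (0, -0.004, 0.020) in the holder's frame.
- gate (a point): middle of the top of the aluminium gate box behind the sprung jaw, 78 (x) x 78 (y) mm, 63 mm above the worktop; at (0.003, -0.189, 0.063) in the holder's frame. The handle rises through its J-shaped slot: main lane along y at x = 0, 13 mm wide; at its -y end a cross lane to +x; there the hold-back notch doubles back 4 mm to +y behind a tooth.
- jaw (a joint): m pulled out along the holder's -y: 0 shut (gap 166 mm), 0.045 hard stop (gap 211 mm). Spring pulls it shut, 5.5 N at 0, 15.4 N at the stop; damper 35 N per m/s: let go, it snaps shut at 0.3 m/s. Only above 0.0425 can the handle pass the tooth, into or out of the notch. Left hooked in the notch it rests at about 0.0385. With the 180 mm stone clamped: about 0.014.
- bolt (a joint): swing of the ball handle about the jaw's rod (along the holder's y axis, 22 mm above the worktop), rad: 0 upright in the main lane, growing as the ball swings to the holder's +x side; 0.50 at its stop in the notch. Elsewhere the slot keeps it below about 0.07. Light friction (0.015 N m) keeps it upright there; in the notch its weight (0.13 kg) keeps it down.
- ball (a point): centre of the black ball handle, 30 mm across, on a 9 mm shank, 82 mm from the rod's axis: in the holder's frame x = 0.082 sin(bolt), y = -0.166 - jaw, z = 0.022 + 0.082 cos(bolt). Free room round it: grip it from above, fingers closing along the holder's y; best tilt the tool along with it as it swings.
- white_stone: off-white sharpening stone, 62 mm wide (its x) x 180 mm long (its y) x 28 mm thick, about 0.6 kg, lying flat on the worktop to the right of the holder, loose. Origin: centre of its underside. Either end may go to either jaw.
- grey_stone: dark grey (coarse) sharpening stone of the same size, lying near the white one; which of the two lies nearer the robot varies. Not to be moved.

How it is judged:
By the outcome, as a careful person would: the job done as asked, in the order asked, and still so for the second after the job is handed in, with the robot touching nothing.
It also fails if it takes over 72 s, if anything falls off the work surface, if the arm or the gripper's body presses on something with over 40 N, if the wrist force passes 120 N, or if a joint passes its speed limit or range.

## Working session

There is one attempt and no reset: what is moved stays moved. The work goes in short steps, Python scripts to look and compute and a shell command to move; the robot and the scene stay as the last step left them, time stands still between calls to the robot, and variables do not carry over. Pictures are saved under pics/ and viewed, at most 10 in all, crops included, and the job is handed in when it is done.

```bash
ls; mkdir -p pics
python3 - <<'E'
from station import manip
import cv2,numpy as np
s=manip.read_state();print(s)
for n in("scene","side"):
    p,d=manip.capture(n);cv2.imwrite(f"pics/{n}0.png",p);np.savez(f"{n}0.npz",p=p,d=d)
    print(n,manip.calibration(n))
E
```

```text
pics
shift.py
station.py
{'t': 0.0, 'joint_positions': array([-2.41769307e-03,  3.53647246e-01,  1.63414980e+00,  1.10650611e-05,
        1.15517542e+00, -2.41258343e-03]), 'dq': array([ 0.00120203, -0.00099074,  0.00138186, -0.00143677, -0.00093562,
       -0.00027984]), 'joint_torque': array([-2.03471049e-03, -6.05236173e+01, -3.42063046e+01, -2.62302356e-04,
        9.48130677e-03,  3.61521288e-06]), 'ee_pos': array([ 6.24557452e+02, -6.77068247e-03,  2.55555507e+02]), 'ee_rot': array([-4.92583557e-04,  7.07110001e-01,  7.07103224e-01, -4.83071297e-04]), 'contact_force': array([-0.66426408, -1.09695326, -0.21187992]), 'wrist_torque': array([-0.00558649,  0.02746588, -0.03615347]), 'grasp_force': 0.0, 'opening': 85.9453178648535}
scene {'fx': 446.75412167565406, 'fy': 446.75412167565406, 'cx': 320.1130473612364, 'cy': 233.44531574894393, 'world_to_cam': array([[-8.85237584e-01, -4.64812491e-01,  1.74289501e-02,
         3.94035034e+02],
       [-2.93942789e-01,  5.29989404e-01, -7.95429990e-01,
         2.65976203e+02],
       [ 3.60488636e-01, -7.09267637e-01, -6.05794819e-01,
         6.35620308e+02],
       [ 0.00000000e+00,  0.00000000e+00,  0.00000000e+00,
         1.00000000e+00]])}
side {'fx': 438.09355196806564, 'fy': 438.09355196806564, 'cx': 317.9216188261316, 'cy': 237.34704431853217, 'world_to_cam': array([[-9.98497435e-01, -4.99333572e-02, -2.25728092e-02,
         5.37080804e+02],
       [-1.42869809e-02,  6.34892223e-01, -7.72468606e-01,
         1.41136647e+02],
       [ 5.29032518e-02, -7.70985424e-01, -6.34651654e-01,
         7.94173604e+02],
       [ 0.00000000e+00,  0.00000000e+00,  0.00000000e+00,
         1.00000000e+00]])}
```

View pics/scene0.png

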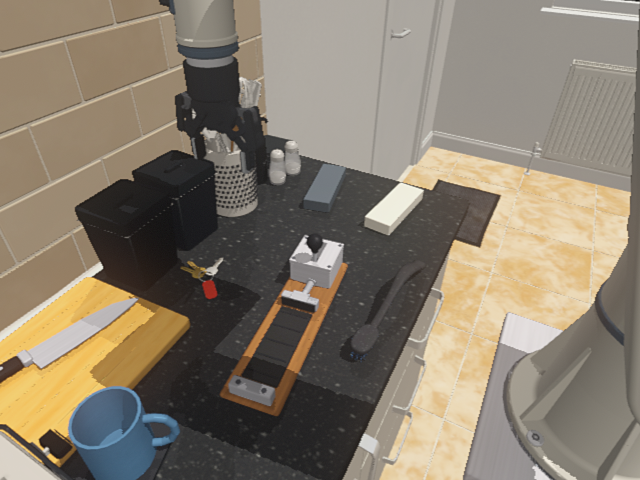

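View pics/side0.png

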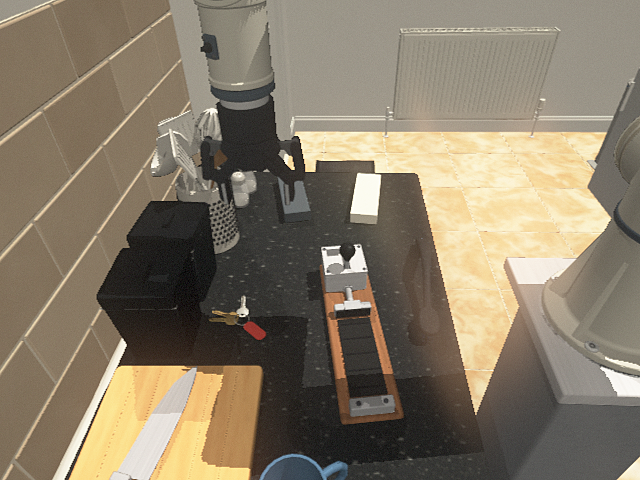

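The scene view shows the holder running from (255,390), its fixed jaw, to (318,260), the gate with the ball at (315,242). The white stone is at (395,208) and the grey stone at (325,187). The side view has the ball at (347,252), the white stone at (366,198) and the board corners near (342,420) and (402,415).

```bash
cat > h.py <<'E'
import cv2,numpy as np
from station import manip
def world(p,d,n):
    c=manip.calibration(n);v,u=np.mgrid[:480,:640]
    P=np.stack([(u-c["cx"])/c["fx"]*d,(v-c["cy"])/c["fy"]*d,d,np.ones_like(d)],-1)
    return (P@np.linalg.inv(c["world_to_cam"]).T)[...,:3]
def ray(n,uv,z):
    c=manip.calibration(n);M=np.linalg.inv(c["world_to_cam"])
    uv=np.atleast_2d(uv).astype(float)
    r=np.c_[(uv[:,0]-c["cx"])/c["fx"],(uv[:,1]-c["cy"])/c["fy"],np.ones(len(uv))]@M[:3,:3].T
    return M[:3,3]+r*((z-M[2,3])/r[:,2])[:,None]
def rect(q):
    r=cv2.minAreaRect(q.astype(np.float32));b=cv2.boxPoints(r)
    e=[b[1]-b[0],b[2]-b[1]];L=max(e,key=np.linalg.norm);a=np.degrees(np.arctan2(L[1],L[0]))%180
    return np.round(r[0],1),np.round(r[1],1),round(a,2)
def big(m):
    n,l,s,_=cv2.connectedComponentsWithStats(m.astype(np.uint8));return l==1+np.argmax(s[1:,4])
E
python3 - <<'E'
from h import *
for n in("scene","side"):
    f=np.load(n+"0.npz");p,d=f["p"],f["d"];W=world(p,d,n);hsv=cv2.cvtColor(p,cv2.COLOR_BGR2HSV)
    x,y,z=np.moveaxis(W,-1,0);on=(d>0)
    st=on&(x>200)&(x<800)&(y<-150)&(y>-600)
    w=big(st&(z>22)&(z<36)&(p.min(2)>150))
    print(n,"white",w.sum(),np.median(z[w]),z[w].std(),rect(W[w][:,:2]))
    g=big(st&(z>22)&(z<36)&(p.max(2)<140))
    print("grey",g.sum(),rect(W[g][:,:2]))
    o=on&(hsv[...,0]<20)&(hsv[...,1]>120)&(z>12)&(z<20)&(x>300)&(x<620)&(y<350)&(y>-350)
    o=cv2.morphologyEx(o.astype(np.uint8),cv2.MORPH_OPEN,np.ones((2,2)))>0
    print("board",o.sum(),rect(W[o][:,:2]))
    k=(p.max(2)<60)&on&(z>92)&(z<125)&(x>300)&(x<620)&(y>-350)&(y<100);k=big(k)
    vv,uu=np.nonzero(k);print("ball",k.sum(),W[k].mean(0),W[k].max(0),ray(n,[[(uu.min()+uu.max())/2,(vv.min()+vv.max())/2]],104),uu.min(),uu.max(),vv.min(),vv.max())
    gt=big(on&(z>58)&(z<67)&(p.min(2)>110)&(x>300)&(x<620)&(y>-350)&(y<100));print("gate",gt.sum(),np.median(z[gt]),rect(W[gt][:,:2]))
E
```

```text
scene white 1201 27.579380844262687 1.319678361354274 (array([ 435.6, -354.2]), array([182.6,  62.3]), np.float32(83.92))
grey 1020 (array([ 617.1, -357.4]), array([ 62.4, 183.8]), np.float32(102.51))
board 3434 (array([466.5, 239.9]), array([307.8, 670.9]), np.float32(112.07))
ball 180 [481.51118083 -42.90016689 110.22483475] [497.05996056 -34.97150467 119.65422206] [[484.79072641 -48.64045676 104.        ]] 307 321 234 250
gate 925 62.49049156387298 (array([490.6, -72.4]), array([79. , 81.5]), np.float32(98.35))
side white 1025 27.248885398056586 1.0923303977548235 (array([ 437.4, -351.8]), array([182. ,  60.9]), np.float32(83.87))
grey 633 (array([ 617.7, -347.7]), array([ 62. , 169.1]), np.float32(102.61))
board 3084 (array([517.4, 222.9]), array([617.3, 217.6]), np.float32(74.28))
ball 167 [485.99673462 -40.69824666 109.60832935] [498.06123712 -32.31909314 119.71208862] [[485.3671601  -47.46309196 104.        ]] 340 354 243 258
gate 815 62.385103827749276 (array([492.4, -71. ]), array([78.2, 80.8]), np.float32(98.14))
```

Run:
```python
from h import *
for n in("scene","side"):
    f=np.load(n+"0.npz");p,d=f["p"],f["d"];W=world(p,d,n);hsv=cv2.cvtColor(p,cv2.COLOR_BGR2HSV)
    x,y,z=np.moveaxis(W,-1,0)
    o=(d>0)&(hsv[...,0]<20)&(hsv[...,1]>120)&(z>12)&(z<20)&(x>380)&(x<560)&(y<320)&(y>-150)
    o=cv2.morphologyEx(o.astype(np.uint8),cv2.MORPH_OPEN,np.ones((2,2)))>0
    q=W[o][:,:2];m=np.hypot(*(q-np.median(q,0)).T)<260
    r=rect(q[m]);print(n,m.sum(),r)
    # steel/rubber jaw tops z~37
    a=np.radians(98.2);l=np.array([np.cos(a),np.sin(a)]);s=np.array([l[1],-l[0]])
    c=np.array([485.2,-49.4])+166*l
    Q=(W[...,:2]-c);Y=Q@l;X=Q@s
    j=(d>0)&(abs(z-37)<4)&(abs(X)<50)&(Y>60)&(Y<170);print("fixed jaw",j.sum(),X[j].min(),X[j].max(),Y[j].min(),np.percentile(Y[j],2),Y[j].max())
    j=(d>0)&(abs(z-37)<4)&(abs(X)<50)&(Y<-60)&(Y>-125);print("sprung",j.sum(),X[j].min(),X[j].max(),Y[j].min(),np.percentile(Y[j],98),Y[j].max())
    b=(d>0)&(abs(z-18)<6)&(abs(X)<60)&(abs(Y)<60)
    o2=b&(hsv[...,0]<20)&(hsv[...,1]>120)
    for y0 in(-45,0,45):
        t=o2&(abs(Y-y0)<15);print(y0,np.percentile(X[t],[1,99]))
    print("board Y", [np.percentile(Y[(d>0)&(abs(z-16)<4)&(abs(X)<47)&(hsv[...,1]>120)&(abs(Y)<190)],q) for q in(0.5,99.5)])
```

```text
scene 3094 (array([467.3,  48.9]), array([ 90.8, 347.2]), np.float32(97.82))
fixed jaw 571 -34.003311437078544 32.38526903162054 81.41654100297956 82.72015498147864 101.86587356828053
sprung 346 -33.933636650998864 30.90580581595914 -105.19960740327356 -83.30611658856505 -82.54810523830893
-45 [-46.80328074  44.72881171]
0 [-46.90893144  43.89902438]
45 [-47.14811301  44.10490812]
board Y [np.float64(-182.53404689289374), np.float64(106.35978685626661)]
side 2872 (array([467.8,  58.3]), array([ 96.1, 331.9]), np.float32(98.14))
fixed jaw 559 -32.109544447446574 34.06318859592235 83.28654203849649 83.86593865790563 102.98216322188009
sprung 344 -31.04677423425336 33.86228397266246 -103.25387439029141 -81.82610962238815 -80.82943018188033
-45 [-44.5754528  46.7655985]
0 [-44.30876163  46.8491249 ]
45 [-44.41902896  46.59452619]
board Y [np.float64(-170.813738014968), np.float64(107.9958751231631)]
```

```bash
python3 shift.py '[65, 0, 0, 0, 0.12, 65, 0, 0, 8, 0.12, 65, 0, 0, 8, 0.12, 65, 0, 0, 8, 0.12, 65, 0, 0, 8, 0.12]'; python3 shift.py '[65, 0, 0, 8, 0.12, 65, 0, 0, 8, 0.12, 65, 0, 0, 8, 0.12, 65, 0, 0, 8, 0.12, 65, 0, 0, 8, 0.12]';python3 shift.py '[65, 0, 0, 8, 0.12, 65, 0, 0, 0, 0.108, 65, 0, 0, 0, 0, 65, 0, 0, 0, 0]'
cat >> h.py <<'E'
from scipy.spatial.transform import Rotation as Ro
C=np.array([461.5,114.9,0]);YAW=np.radians(8.2);H=Ro.from_euler('z',YAW).as_matrix()
def st(): 
    s=manip.read_state();w=s["ee_rot"];R=Ro.from_quat([w[1],w[2],w[3],w[0]]).as_matrix();return s,R
def to(p):
    "tool-frame move of grasp point to world p"
    s,R=st();g=s["ee_pos"]+6*R[:,2];return np.round(R.T@(np.array(p)-g),1)
def hold(p): return C+H@np.array(p)
def rep(p):
    s,R=st();a=np.degrees(np.arctan2(R[1,1],R[0,1]))
    print("move",to(p),"yaw tool y",round(a,2),"tilt",np.round(R[:,2],3),"grasp in holder",np.round(H.T@(s["ee_pos"]+6*R[:,2]-C),1),"F holder",np.round(H.T@s["contact_force"],1),"t",round(s["t"],2),"open",round(s["opening"],1),"grip",round(s["grasp_force"],1))
E
python3 -c "
from h import *
rep(hold([0,-166,104]))"
```

```text
t: 0.52
ee_pos: [624.7, -0.0, 223.6]
ee_rot: [-0.0, 0.886, 0.464, -0.0]
contact_force: [-0.7, 0.4, 0.2]
opening: 65.1
grasp_force: 0.0
t: 0.93
ee_pos: [624.7, -0.0, 183.5]
ee_rot: [-0.0, 0.983, 0.181, -0.0]
contact_force: [-0.2, -0.1, 0.7]
opening: 65.6
grasp_force: 0.0
t: 1.27
ee_pos: [624.9, 0.0, 176.0]
ee_rot: [-0.0, 0.997, 0.073, -0.0]
contact_force: [-0.6, 0.1, 0.5]
opening: 65.4
grasp_force: 0.0
move [-145.4   28.5   66.1] yaw tool y -81.62 tilt [-0.001 -0.    -1.   ] grasp in holder [ 145.3 -137.   170. ] F holder [-0.5  0.1  0.5] t 1.27 open 65.4 grip 0.0
```
Yaw -81.6 vs -81.8. Fine. Move x -145 in 5 rows of -29; then check wrist picture? I'll trust, plus wrist look numerically maybe. Do it: move horizontally, then check with wrist camera.

```bash
python3 shift.py '[65, -30, 6, 0, 0, 65, -30, 6, 0, 0, 65, -30, 6, 0, 0, 65, -30, 6, 0, 0, 65, -25.4, 4.5, 0, 0.003]'; python3 shift.py '[65, 0, 0, 10, 0, 65, 0, 0, 0, 0]'
```

Run:
```python
from h import *
p0=hold([0,-166,104]);rep(p0)
s,R=st();p,d=manip.capture("wrist");cv2.imwrite("pics/w1.png",p);c=manip.calibration("wrist");T=c["tool_from_camera"]
v,u=np.mgrid[:480,:640];P=np.stack([(u-c["cx"])/c["fx"]*d,(v-c["cy"])/c["fy"]*d,d],-1)@T[:3,:3].T+T[:3,3]
W=P@R.T+s["ee_pos"];Q=(W-C)@H
k=(d>0)&(p.max(2)<70)&(Q[...,2]>100)&(Q[...,2]<125)&(abs(Q[...,0])<40)&(abs(Q[...,1]+166)<25);k=big(k)
t=Q[k];top=t[t[:,2]>t[:,2].max()-4];print(k.sum(),t.min(0),t.max(0),"top",top.mean(0))
g=(d>0)&(abs(Q[...,2]-63)<3)&(abs(Q[...,0])<60)&(Q[...,1]<-140)&(Q[...,1]>-240);print("gate z",np.median(Q[g][:,2]),np.percentile(Q[g],[1,99],axis=0))
A=np.c_[2*t,np.ones(len(t))];x=np.linalg.lstsq(A,(t**2).sum(1),rcond=None)[0];print("sphere",x[:3],np.sqrt(x[3]+x[:3]@x[:3]))
```

```text
t: 1.68
ee_pos: [483.3, -49.3, 176.4]
ee_rot: [0.0, 0.997, 0.072, -0.0]
contact_force: [-0.2, 0.1, -0.6]
opening: 64.7
grasp_force: 0.0
t: 1.85
ee_pos: [483.9, -49.2, 165.7]
ee_rot: [-0.0, 0.997, 0.071, -0.0]
contact_force: [-0.0, -0.1, 0.1]
opening: 64.9
grasp_force: 0.0
move [ 1.3  0.4 55.7] yaw tool y -81.87 tilt [-0.001  0.    -1.   ] grasp in holder [  -1.2 -165.6  159.7] F holder [-0.  -0.1  0.1] t 1.85 open 64.9 grip 0.0
2774 [ -12.01595707 -181.04975219  100.23955186] [  15.93703568 -152.62065861  120.11860395] top [   1.71706567 -167.21747613  117.51734608]
gate z 62.96320954435575 [[ -34.11996975 -228.74450745   61.08220779]
 [  42.83619951 -151.88759209   64.74807393]]
sphere [   1.04536633 -167.19265067  104.38320929] 14.560441035569056
```

View pics/w1.png

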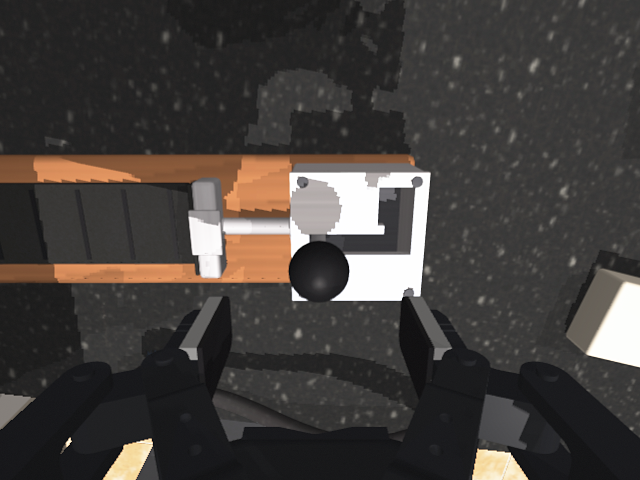

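The wrist view shows the ball at (318,271), the gate with its slot to the right, and the fingers either side. I'll go down onto the ball and grip.

```bash
python3 shift.py '[65, 2, 1.5, 15, 0, 65, 0, 0, 15, 0, 65, 0, 0, 15, 0, 65, 0, 0, 10.5, 0, 60, 0, 0, 0, 0]' 50; python3 shift.py '[25, 0, 0, 0, 0, 25, 0, 0, 0, 0, 25, 0, 0, 0, 0, 25, 0, 0, 0, 0, 25, 0, 0, 0, 0]';  python3 shift.py '[25, 0, 0, 0, 0, 25, 0, 0, 0, 0]'; python3 -c "
from h import *
rep(hold([0,-166,104]))"
```

```text
t: 2.32
ee_pos: [487.2, -49.7, 109.1]
ee_rot: [-0.0, 0.998, 0.071, -0.001]
contact_force: [-0.0, 0.8, 1.0]
opening: 60.2
grasp_force: 0.0
t: 2.73
ee_pos: [488.2, -50.3, 111.7]
ee_rot: [0.0, 0.998, 0.07, 0.001]
contact_force: [1.0, -1.2, 5.1]
opening: 27.4
grasp_force: 49.0
t: 2.9
ee_pos: [488.2, -50.3, 111.7]
ee_rot: [0.0, 0.998, 0.07, 0.001]
contact_force: [0.6, -1.6, 5.9]
opening: 27.3
grasp_force: 49.1
move [-2.9 -1.3  1.7] yaw tool y -81.98 tilt [ 0.002 -0.    -1.   ] grasp in holder [   2.9 -167.3  105.7] F holder [ 0.3 -1.6  5.9] t 2.9 open 27.3 grip 49.1
```

Run:
```python
from h import *
p,d=manip.capture("side");cv2.imwrite("pics/s2.png",cv2.resize(p[150:330,240:460],None,fx=3,fy=3))
```

```text
(no output)
```

View pics/s2.png

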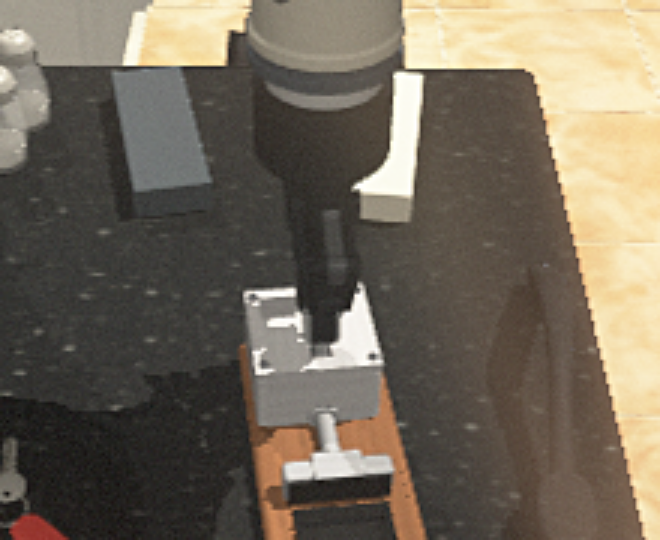

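The crop shows the finger over the ball at (325,330), above the gate. Now I'll pull.

```bash
python3 shift.py '[25, 0, 5, 0, 0, 25, 0, 5, 0, 0, 25, 0, 5, 0, 0, 25, 0, 5, 0, 0, 25, 0, 5, 0, 0]' 70; python3 -c "
from h import *
rep(hold([0,-211,104]))"; python3 shift.py '[25, 0, 5, 0, 0, 25, 0, 5, 0, 0, 25, 0, 5, 0, 0, 25, 0, 2, 0, 0, 25, 0, 0, 0, 0]';python3 -c "
from h import *
rep(hold([0,-211,104]))"
```

```text
t: 3.37
ee_pos: [491.5, -73.5, 111.6]
ee_rot: [-0.001, 0.998, 0.069, 0.001]
contact_force: [-0.2, 13.6, 8.4]
opening: 27.1
grasp_force: 68.4
move [-2.7 20.3  1.6] yaw tool y -82.06 tilt [ 0.001  0.003 -1.   ] grasp in holder [   2.8 -190.8  105.6] F holder [ 1.8 13.4  8.4] t 3.37 open 27.1 grip 68.4
t: 3.78
ee_pos: [493.8, -90.2, 111.6]
ee_rot: [-0.001, 0.998, 0.069, 0.001]
contact_force: [1.0, 13.8, 8.9]
opening: 26.6
grasp_force: 68.5
move [-2.7  3.4  1.6] yaw tool y -82.08 tilt [ 0.001  0.003 -1.   ] grasp in holder [   2.7 -207.6  105.6] F holder [ 3.  13.5  8.9] t 3.78 open 26.6 grip 68.5
```

```bash
python3 shift.py '[25, 0, 2.5, 0, 0, 25, 0, 2, 0, 0, 25, 0, 1, 0, 0, 25, 0, 0, 0, 0]' ; python3 -c "
from h import *
rep(hold([0,-211,104]))"
```

```text
t: 4.12
ee_pos: [494.6, -95.3, 111.6]
ee_rot: [-0.002, 0.998, 0.069, 0.001]
contact_force: [0.6, 15.8, 8.8]
opening: 27.1
grasp_force: 68.5
move [-2.8 -1.7  1.7] yaw tool y -82.08 tilt [ 0.001  0.003 -1.   ] grasp in holder [   2.8 -212.7  105.6] F holder [ 2.9 15.6  8.8] t 4.12 open 27.1 grip 68.5
```

```bash
python3 shift.py '[25, 0, 1, 0, 0, 25, 4, 0, 0.1, 0, 25, 4, 0, 0.3, 0, 25, 4, 0, 0.5, 0, 25, 4, 0, 0.7, 0]' ; python3 -c "
from h import *
rep(hold([0,-211,104]))";python3 shift.py '[25, 4, 0, 0.9, 0, 25, 4, 0, 1.1, 0, 25, 4, 0, 1.3, 0, 25, 4, 0, 1.5, 0, 25, 0, 0, 0, 0]'; python3 -c "
from h import *
rep(hold([0,-211,104]))"
```

```text
t: 4.53
ee_pos: [508.4, -93.3, 109.4]
ee_rot: [-0.002, 0.998, 0.069, -0.002]
contact_force: [-4.4, 15.0, 7.8]
opening: 26.5
grasp_force: 70.5
move [-16.7  -1.7  -0.5] yaw tool y -82.05 tilt [-0.003  0.004 -1.   ] grasp in holder [  16.7 -212.8  103.4] F holder [-2.3 15.5  7.8] t 4.53 open 26.5 grip 70.5
t: 4.95
ee_pos: [524.9, -91.1, 104.0]
ee_rot: [-0.002, 0.998, 0.069, -0.001]
contact_force: [-2.7, 15.1, 4.9]
opening: 26.6
grasp_force: 71.1
move [-33.4  -1.7  -5.9] yaw tool y -82.14 tilt [-0.003  0.004 -1.   ] grasp in holder [  33.4 -212.9   98. ] F holder [-0.5 15.3  4.9] t 4.95 open 26.6 grip 71.1
```

```bash
python3 shift.py '[25, 3, 0, 1.2, 0, 25, 3, 0, 1.4, 0, 25, 1, 0, 0.6, 0, 25, 0, 0, 0, 0]' ; python3 -c "
from h import *
rep(hold([0,-211,104]))"
```

```text
t: 5.28
ee_pos: [532.4, -90.1, 101.3]
ee_rot: [-0.002, 0.998, 0.069, -0.0]
contact_force: [0.2, 17.4, 4.7]
opening: 25.6
grasp_force: 36.8
move [-41.   -1.8  -8.7] yaw tool y -82.07 tilt [-0.001  0.004 -1.   ] grasp in holder [  40.9 -213.    95.3] F holder [ 2.7 17.2  4.7] t 5.28 open 25.6 grip 36.8
```

```bash
python3 shift.py '[25, 0, -1, 0, 0, 25, 0, -1, 0, 0, 25, 0, -1, 0, 0, 25, 0, 0, 0, 0]' ; python3 -c "
from h import *
rep(hold([0,-211,104]))"
python3 - <<'E'
from h import *
p,d=manip.capture("side");cv2.imwrite("pics/s3.png",cv2.resize(p[150:330,240:460],None,fx=3,fy=3))
E
```

```text
t: 5.62
ee_pos: [531.9, -87.4, 101.4]
ee_rot: [-0.002, 0.998, 0.069, -0.0]
contact_force: [0.6, 14.6, 3.0]
opening: 25.7
grasp_force: 36.3
move [-40.8   0.8  -8.6] yaw tool y -82.05 tilt [-0.001  0.003 -1.   ] grasp in holder [  40.8 -210.3   95.4] F holder [ 2.6 14.4  3. ] t 5.62 open 25.7 grip 36.3
```

View pics/s3.png

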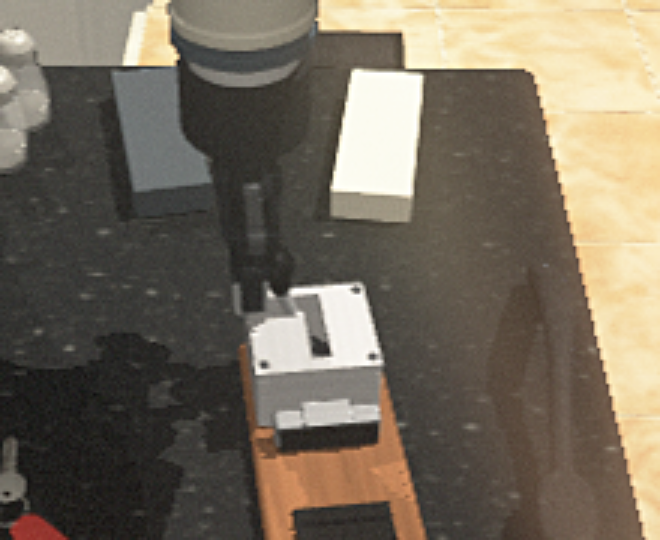

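The crop shows the finger at (255,280) with the ball at about (280,275), apparently off-centre in the pads. I'll measure the ball before easing further.

Run:
```python
from h import *
s,R=st();p,d=manip.capture("wrist");cv2.imwrite("pics/w4.png",p);c=manip.calibration("wrist");T=c["tool_from_camera"]
v,u=np.mgrid[:480,:640];P=np.stack([(u-c["cx"])/c["fx"]*d,(v-c["cy"])/c["fy"]*d,d],-1)@T[:3,:3].T+T[:3,3]
Q=(P@R.T+s["ee_pos"]-C)@H
# jaw position: top of sprung jaw
g=(d>0)&(abs(Q[...,2]-37)<3)&(abs(Q[...,0])<33)&(Q[...,1]<-60)&(Q[...,1]>-150);print(g.sum(),np.percentile(Q[g],[2,98],axis=0))
for n in("scene","side"):
    p,d=manip.capture(n);q=(world(p,d,n)-C)@H
    g=(d>0)&(abs(q[...,2]-37)<4)&(abs(q[...,0])<36)&(q[...,1]<-60)&(q[...,1]>-150);print(n,g.sum(),np.percentile(q[g],[2,98],axis=0)[:,1])
```

```text
1355 [[   1.04798028 -141.80974968   35.04241346]
 [  32.71268679 -127.46816756   39.93237523]]
scene 324 [-148.27326598 -125.75926179]
side 365 [-149.82381761 -124.36420595]
```

View pics/w4.png

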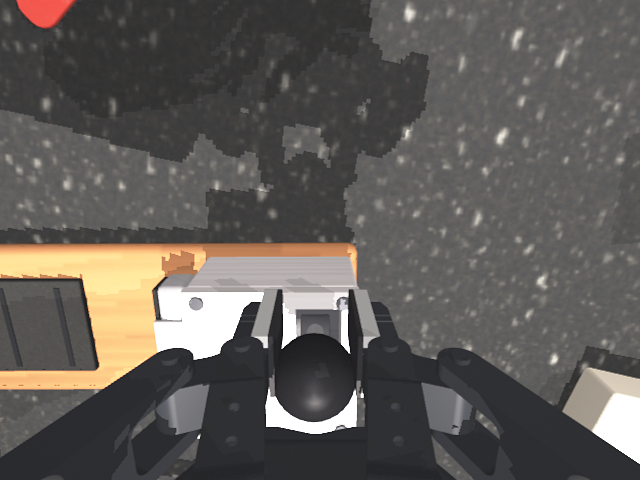

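The wrist view shows the ball at (314,377), hanging towards the −x edge of the pads. I'll fit its centre.

```bash
cat >> h.py <<'E'
def wball():
    s,R=st();p,d=manip.capture("wrist");c=manip.calibration("wrist");T=c["tool_from_camera"]
    v,u=np.mgrid[:480,:640];P=np.stack([(u-c["cx"])/c["fx"]*d,(v-c["cy"])/c["fy"]*d,d],-1)@T[:3,:3].T+T[:3,3]
    Q=(P@R.T+s["ee_pos"]-C)@H
    k=(d>0)&(p.max(2)<75)&(Q[...,2]>85)&(Q[...,2]<125)&(abs(u-314)<38)&(abs(v-377)<43)
    P=P[k];q=Q[k]
    for _ in range(6):
        x=np.linalg.lstsq(np.c_[2*q,np.ones(len(q))],(q**2).sum(1),rcond=None)[0];r=np.sqrt(x[3]+x[:3]@x[:3])
        e=abs(np.linalg.norm(q-x[:3],axis=1)-r);q=q[e<max(1.,2*np.median(e))]
    print("ball holder",x[:3],"r",r,len(q),"grasp pt",H.T@(s["ee_pos"]+6*R[:,2]-C))
    return p
E
python3 -c "
from h import *
wball()"
```

```text
ball holder [  27.85372047 -209.50938203   99.83091283] r 14.582609503644862 4661 grasp pt [  40.78292699 -210.28860058   95.35235549]
```

Ball is only at bolt ≈ 0.33 and has slid to the pad edge. The tool stays vertical, so pad torsion drags it. I'll pull back to the stop, swing back along the arc so the ball re-centres, then start again with the gripper offset to −x.

```bash
python3 shift.py '[25, 0, 1.5, 0, 0, 25, 0, 1.5, 0, 0, 25, -4, 0, -1.4, 0, 25, -4, 0, -1.2, 0]' 40; python3 -c "
from h import *
rep(hold([0,-211,104]))";python3 shift.py '[25, -4, 0, -1.2, 0, 25, -4, 0, -1.1, 0, 25, -4, 0, -1, 0, 25, -4, 0, -0.8, 0, 25, 0, 0, 0, 0]'; python3 -c "
from h import *
rep(hold([0,-211,104]));p=wball();cv2.imwrite('pics/w5.png',p)"
```

```text
t: 6.2
ee_pos: [524.7, -91.3, 104.1]
ee_rot: [-0.002, 0.998, 0.069, 0.0]
contact_force: [0.7, 17.8, 4.3]
opening: 25.6
grasp_force: 35.6
move [-33.1  -1.9  -5.9] yaw tool y -82.08 tilt [-0.     0.004 -1.   ] grasp in holder [  33.1 -213.    98.1] F holder [ 3.2 17.5  4.3] t 6.2 open 25.6 grip 35.6
t: 6.62
ee_pos: [515.3, -94.4, 109.0]
ee_rot: [-0.001, 0.998, 0.068, 0.007]
contact_force: [24.9, 17.1, -20.7]
opening: 25.3
grasp_force: 14.5
move [-23.5  -3.6  -1.3] yaw tool y -82.17 tilt [ 0.014  0.002 -1.   ] grasp in holder [  23.5 -214.8  103. ] F holder [ 27.1  13.4 -20.7] t 6.62 open 25.3 grip 14.5
ball holder [   1.56249756 -204.76096008  104.56148357] r 13.98179080218735 2253 grasp pt [  23.47836066 -214.78405885  103.01035353]
```

View pics/w5.png

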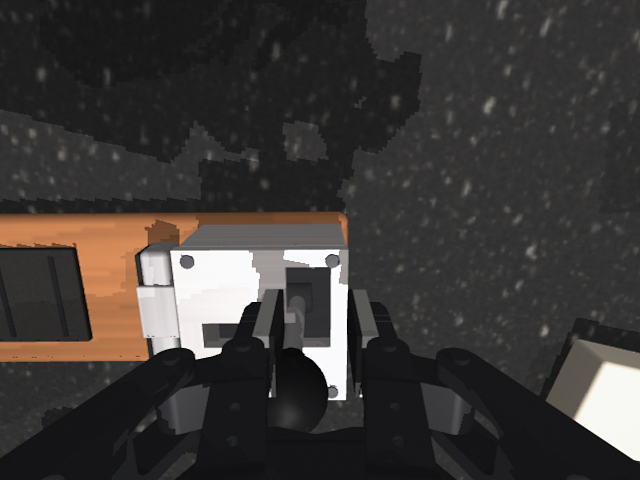

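The wrist view shows the shank coming out at (297,290), in the +x end of the cross lane, and the ball at (297,393), left of centre. It may have dropped into the notch. I'll refit the ball and jaw position.

```bash
sed -i 's/abs(u-314)<38)&(abs(v-377)<43/np.hypot(u-uv[0],v-uv[1])<rr/; s/def wball():/def wball(uv=(297,393),rr=26):/' h.py
python3 - <<'E'
from h import *
wball()
for n in("scene","side"):
    p,d=manip.capture(n);q=(world(p,d,n)-C)@H
    g=(d>0)&(abs(q[...,2]-37)<4)&(abs(q[...,0])<36)&(q[...,1]<-60)&(q[...,1]>-150);print(n,g.sum(),np.percentile(q[g],[2,98],axis=0)[:,1])
    k=(d>0)&(p.max(2)<70)&(q[...,2]>80)&(q[...,2]<108)&(abs(q[...,0]-20)<35)&(abs(q[...,1]+205)<14)
    print(k.sum(),q[k].min(0),q[k].max(0))
    if n=="scene": cv2.imwrite("pics/c6.png",cv2.resize(p[170:290,260:420],None,fx=4,fy=4))
E
```

```text
ball holder [   4.39720783 -206.414224    108.48339956] r 9.698353489722804 1367 grasp pt [  23.5428266  -214.8249674   102.94860004]
scene 339 [-149.85076369 -120.34097272]
67 [ -14.96416217 -204.23793939   83.82591448] [  26.77590075 -191.14147367  107.91426804]
side 368 [-149.89239004 -118.99452204]
38 [ -11.53327316 -198.31039289   84.0912278 ] [  24.52434858 -191.07508779  107.82051362]
```

View pics/c6.png

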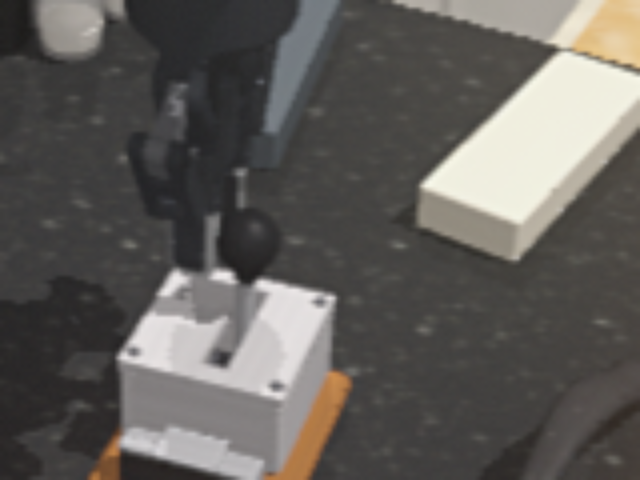

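The crop shows the ball at (250,243), upright in the main lane, with the fingers beside it and pressing it from +x. The jaw reads about 37 mm. The hold is marginal, held by contact pressure only. The safe option is to ease it back under that pressure and regrip properly, this time with the commanded opening well below the ball's size.

```bash
python3 shift.py '[25, -0.5, -1, 0, 0, 25, 0, -2, 0, 0, 25, 0, -2, 0, 0]'
python3 - <<'E'
from h import *
rep(hold([0,-211,104]))
for n in("scene","side"):
    p,d=manip.capture(n);q=(world(p,d,n)-C)@H
    g=(d>0)&(abs(q[...,2]-37)<4)&(abs(q[...,0])<36)&(q[...,1]<-60)&(q[...,1]>-150);print(n,np.percentile(q[g],98,axis=0)[1]+{"scene":83.3,"side":81.8}[n])
E
```

```text
t: 7.07
ee_pos: [514.6, -89.6, 109.0]
ee_rot: [-0.0, 0.998, 0.068, 0.007]
contact_force: [25.2, 15.6, -18.3]
opening: 25.1
grasp_force: 14.4
move [-23.5   1.1  -1.4] yaw tool y -82.14 tilt [ 0.014  0.002 -1.   ] grasp in holder [  23.5 -210.   103. ] F holder [ 27.1  11.8 -18.3] t 7.07 open 25.1 grip 14.4
scene -32.397289040642036
side -32.40990558737572
```

The jaw tracks the hand one to one, so I'll continue easing it back.

```bash
python3 shift.py '[25, 0, -2.5, 0, 0, 25, 0, -2.5, 0, 0, 25, 0, -2.5, 0, 0, 25, 0, -2.5, 0, 0, 25, 0, -2.5, 0, 0]'; python3 shift.py '[25, 0, -2.5, 0, 0, 25, 0, -2.5, 0, 0, 25, 0, -2.5, 0, 0, 25, 0, -2.5, 0, 0, 25, 0, -2.5, 0, 0]';cat >>h.py <<'E'
def jaw():
    for n,o in(("scene",83.3),("side",81.8)):
        p,d=manip.capture(n);q=(world(p,d,n)-C)@H
        g=(d>0)&(abs(q[...,2]-37)<4)&(abs(q[...,0])<36)&(q[...,1]<-60)&(q[...,1]>-150);print("jaw",n,np.round(-np.percentile(q[g],98,axis=0)[1]-o,1))
E
python3 -c "
from h import *
rep(hold([0,-166,104]));jaw()"
```

```text
t: 7.58
ee_pos: [512.9, -77.5, 109.0]
ee_rot: [-0.0, 0.998, 0.069, 0.007]
contact_force: [25.4, 11.7, -19.9]
opening: 25.0
grasp_force: 13.7
t: 8.0
ee_pos: [511.2, -65.4, 109.0]
ee_rot: [-0.0, 0.998, 0.069, 0.007]
contact_force: [25.1, 9.1, -19.5]
opening: 25.2
grasp_force: 13.0
move [-23.7 -19.5  -1.3] yaw tool y -82.1 tilt [ 0.014  0.001 -1.   ] grasp in holder [  23.6 -185.6  103. ] F holder [ 26.1   5.4 -19.5] t 8.0 open 25.2 grip 13.0
jaw scene 8.6
jaw side 8.3
```

```bash
python3 shift.py '[25, 0, -2, 0, 0, 25, 0, -2, 0, 0, 25, 0, -2, 0, 0, 25, 0, -2, 0, 0, 25, 0, -1, 0, 0]'; python3 shift.py '[25, 2, -0.5, 0, 0, 25, 3, 0, 0, 0, 25, 10, 0, 0, 0, 60, 20, 0, 0, 0, 70, 0, 0, -20, 0]';python3 -c "
from h import *
rep(hold([0,-166,104]));jaw()"
```

```text
t: 8.52
ee_pos: [510.0, -56.7, 109.0]
ee_rot: [0.0, 0.998, 0.069, 0.007]
contact_force: [23.9, 5.1, -11.2]
opening: 25.2
grasp_force: 12.1
t: 8.93
ee_pos: [538.7, -51.7, 125.7]
ee_rot: [-0.0, 0.998, 0.07, -0.001]
contact_force: [0.1, -0.1, 0.3]
opening: 48.0
grasp_force: 0.0
move [-52.6  -9.7  15.9] yaw tool y -81.99 tilt [-0.003  0.001 -1.   ] grasp in holder [  52.6 -175.9  119.7] F holder [ 0.  -0.1  0.3] t 8.93 open 48.0 grip 0.0
jaw scene 0.1
jaw side 0.2
```

The jaw is back to 0 gently. I'll go above the ball again and measure it.

```bash
python3 shift.py '[70, -6, -2, -38, 0, 70, -16, -3, 0, 0, 70, -20, -3, 0, 0, 70, -16, -2, 0, 0, 70, 0, 0, 0, 0]'
python3 - <<'E'
from h import *
rep(hold([0,-166,104]))
s,R=st();p,d=manip.capture("wrist");cv2.imwrite("pics/w7.png",p);c=manip.calibration("wrist");T=c["tool_from_camera"]
v,u=np.mgrid[:480,:640];P=np.stack([(u-c["cx"])/c["fx"]*d,(v-c["cy"])/c["fy"]*d,d],-1)@T[:3,:3].T+T[:3,3]
Q=(P@R.T+s["ee_pos"]-C)@H
k=big((d>0)&(p.max(2)<70)&(Q[...,2]>100)&(Q[...,2]<125)&(abs(Q[...,0])<40)&(abs(Q[...,1]+166)<25))
t=Q[k];x=np.linalg.lstsq(np.c_[2*t,np.ones(len(t))],(t**2).sum(1),rcond=None)[0];print("sphere",x[:3],np.sqrt(x[3]+x[:3]@x[:3]))
# pads in tool frame
f=(d>0)&(abs(P[...,1])<60)&(P[...,2]>-40)&(P[...,2]<40)&(P[...,0]>-20)&(P[...,0]<25)
print("finger pts tool",np.percentile(P[f],[1,50,99],axis=0),T.round(3).tolist())
E
```

```text
t: 9.45
ee_pos: [475.0, -50.1, 165.2]
ee_rot: [-0.0, 0.998, 0.07, -0.002]
contact_force: [0.3, 0.3, 0.8]
opening: 69.4
grasp_force: 0.0
move [10.4  0.8 55.1] yaw tool y -82.0 tilt [-0.004  0.    -1.   ] grasp in holder [ -10.2 -165.2  159.2] F holder [0.3 0.3 0.8] t 9.45 open 69.4 grip 0.0
sphere [   1.16937038 -167.16857968  104.42919977] 14.527046857875142
finger pts tool [[ -9.91213909 -59.24228995 -39.78977524]
 [  7.61208448  32.19044386 -32.53732349]
 [ 14.33149117  59.15012871  13.67830455]] [[0.0, -0.956, -0.293, 75.587], [1.0, 0.0, 0.0, -0.347], [-0.0, -0.293, 0.956, -117.609], [0.0, 0.0, 0.0, 1.0]]
```

```bash
python3 shift.py '[70, 3.5, 2, 15, 0, 70, 0, 0, 15, 0, 70, 0, 0, 15, 0, 60, 0, 0, 11.7, 0, 45, 0, 0, 0, 0]' 60; python3 shift.py '[0, 0, 0, 0, 0, 0, 0, 0, 0, 0, 0, 0, 0, 0, 0, 0, 0, 0, 0, 0, 0, 0, 0, 0, 0]';  python3 -c "
from h import *
rep(hold([0,-166,104]))"
```

```text
t: 9.92
ee_pos: [482.0, -51.7, 107.1]
ee_rot: [-0.0, 0.998, 0.07, -0.001]
contact_force: [-1.3, 0.2, -0.4]
opening: 49.1
grasp_force: 0.0
t: 10.33
ee_pos: [482.9, -51.4, 109.7]
ee_rot: [-0.0, 0.998, 0.07, 0.001]
contact_force: [-0.6, 5.6, -2.5]
opening: 27.2
grasp_force: 59.1
move [ 2.6 -1.7 -0.3] yaw tool y -82.0 tilt [ 0.001  0.001 -1.   ] grasp in holder [  -2.6 -167.7  103.7] F holder [ 0.2  5.6 -2.5] t 10.33 open 27.2 grip 59.1
```

```bash
python3 shift.py '[45, 0, 0, 0, 0, 45, -2.5, 0, 0, 0, 45, -2.5, 0, 0, 0, 0, 0, 0, 0, 0, 0, 0, 0, 0, 0]' 60; python3 shift.py '[0, 0, 0, 0, 0, 0, 0, 0, 0, 0, 0, 0, 0, 0, 0]';  python3 -c "
from h import *
rep(hold([0,-166,104]))"
```

```text
t: 10.75
ee_pos: [477.7, -52.4, 109.7]
ee_rot: [-0.0, 0.998, 0.07, 0.0]
contact_force: [-0.7, 4.6, 7.2]
opening: 27.5
grasp_force: 58.5
t: 11.0
ee_pos: [477.9, -52.1, 109.7]
ee_rot: [-0.0, 0.998, 0.07, 0.0]
contact_force: [-1.4, 4.8, 5.5]
opening: 27.0
grasp_force: 58.5
move [ 7.6 -1.7 -0.3] yaw tool y -82.01 tilt [ 0.001  0.001 -1.   ] grasp in holder [  -7.6 -167.7  103.7] F holder [-0.7  5.   5.5] t 11.0 open 27.0 grip 58.5
```

```bash
python3 shift.py '[0, 0, 5, 0, 0, 0, 0, 5, 0, 0, 0, 0, 5, 0, 0, 0, 0, 5, 0, 0, 0, 0, 5, 0, 0]'; python3 shift.py '[0, 0, 5, 0, 0, 0, 0, 5, 0, 0, 0, 0, 5, 0, 0, 0, 0, 3, 0, 0, 0, 0, 2, 0, 0]'; python3 shift.py '[0, 0, 1, 0, 0, 0, 0, 0, 0, 0]';python3 -c "
from h import *
rep(hold([0,-211,104]))"
```

```text
t: 11.42
ee_pos: [480.9, -76.1, 109.6]
ee_rot: [-0.001, 0.998, 0.069, -0.0]
contact_force: [-2.6, 14.9, 7.2]
opening: 26.7
grasp_force: 58.9
t: 11.83
ee_pos: [483.4, -95.4, 109.6]
ee_rot: [-0.002, 0.998, 0.069, -0.0]
contact_force: [-2.3, 16.3, 9.9]
opening: 26.8
grasp_force: 59.1
t: 12.0
ee_pos: [483.5, -96.4, 109.6]
ee_rot: [-0.001, 0.998, 0.069, -0.0]
contact_force: [-2.1, 14.0, 9.0]
opening: 27.3
grasp_force: 59.0
move [ 8.3 -1.3 -0.4] yaw tool y -82.06 tilt [-0.001  0.003 -1.   ] grasp in holder [  -8.3 -212.3  103.6] F holder [-0.1 14.1  9. ] t 12.0 open 27.3 grip 59.0
```

```bash
python3 shift.py '[0, 0, 0.8, 0, 0, 0, 4, 0, 0.1, 0, 0, 4, 0, 0.3, 0, 0, 4, 0, 0.5, 0, 0, 4, 0, 0.7, 0]'; python3 shift.py '[0, 4, 0, 0.9, 0, 0, 0, 0, 0, 0]'
python3 - <<'E'
from h import *
rep(hold([0,-211,104]));jaw()
s,R=st();p,d=manip.capture("wrist");cv2.imwrite("pics/w8.png",p);c=manip.calibration("wrist");T=c["tool_from_camera"]
v,u=np.mgrid[:480,:640];P=np.stack([(u-c["cx"])/c["fx"]*d,(v-c["cy"])/c["fy"]*d,d],-1)@T[:3,:3].T+T[:3,3]
k=(d>0)&(p.max(2)<75)&(abs(P[...,1])<12)&(abs(P[...,0])<30)&(abs(P[...,2])<30)
t=P[k];
for _ in range(6):
    x=np.linalg.lstsq(np.c_[2*t,np.ones(len(t))],(t**2).sum(1),rcond=None)[0];r=np.sqrt(x[3]+x[:3]@x[:3]);e=abs(np.linalg.norm(t-x[:3],axis=1)-r);t=t[e<max(1,2*np.median(e))]
print("ball in tool frame",x[:3],r,len(t),"holder",((x[:3]@R.T+s["ee_pos"])-C)@H)
E
```

```text
t: 12.42
ee_pos: [498.9, -94.6, 107.8]
ee_rot: [-0.002, 0.998, 0.069, -0.001]
contact_force: [-3.2, 15.3, 4.2]
opening: 26.5
grasp_force: 58.8
t: 12.58
ee_pos: [502.3, -94.0, 106.0]
ee_rot: [-0.002, 0.998, 0.07, -0.002]
contact_force: [-3.9, 14.4, 2.4]
opening: 24.4
grasp_force: 56.6
move [-10.6  -1.5  -3.9] yaw tool y -82.02 tilt [-0.004  0.003 -1.   ] grasp in holder [  10.6 -212.5  100. ] F holder [-1.8 14.8  2.4] t 12.58 open 24.4 grip 56.6
jaw scene 44.1
jaw side 44.9
ball in tool frame [15.28107348 -0.58978731  5.78835824] 14.938623741436107 3940 holder [  25.58399288 -211.95063494  100.15953312]
```

The fit shows the ball 15 mm ahead of the pad centre in +x, at bolt ≈ 0.3, cradled by the two pad edges. That is a good V for pushing it on to +x. I'll stop the fingers at 24 mm and push along the arc.

```bash
cat >> h.py <<'E'
def tball():
    s,R=st();p,d=manip.capture("wrist");c=manip.calibration("wrist");T=c["tool_from_camera"]
    v,u=np.mgrid[:480,:640];P=np.stack([(u-c["cx"])/c["fx"]*d,(v-c["cy"])/c["fy"]*d,d],-1)@T[:3,:3].T+T[:3,3]
    t=P[(d>0)&(p.max(2)<75)&(abs(P[...,1])<12)&(abs(P[...,0])<35)&(abs(P[...,2])<30)]
    for _ in range(6):
        x=np.linalg.lstsq(np.c_[2*t,np.ones(len(t))],(t**2).sum(1),rcond=None)[0];r=np.sqrt(x[3]+x[:3]@x[:3]);e=abs(np.linalg.norm(t-x[:3],axis=1)-r);t=t[e<max(1,2*np.median(e))]
    print("ball in tool",x[:3].round(1),r.round(1),len(t),"holder",(((x[:3]@R.T+s["ee_pos"])-C)@H).round(1))
    return p
E
python3 shift.py '[24, 0, 0.5, 0, 0, 24, 3, 0, 1, 0, 24, 3, 0, 1, 0, 24, 0, 0, 0, 0]';python3 -c "
from h import *
rep(hold([0,-211,104]));jaw();tball()"
```

```text
t: 13.07
ee_pos: [507.0, -94.6, 103.9]
ee_rot: [-0.001, 0.998, 0.07, -0.003]
contact_force: [-9.4, 4.2, 3.4]
opening: 24.0
grasp_force: 4.3
move [-15.2  -2.8  -6. ] yaw tool y -81.96 tilt [-0.007  0.002 -1.   ] grasp in holder [  15.1 -213.9   97.9] F holder [-8.7  5.5  3.4] t 13.07 open 24.0 grip 4.3
jaw scene 38.0
jaw side 38.3
ball in tool [17.4  1.3  4.6] 16.2 1768 holder [  32.5 -215.4   99.1]
```

The jaw reads 38.2 mm, matching its hooked rest of 38.5. I'll back off slightly and verify.

```bash
python3 shift.py '[24, -2, 0, 0, 0, 24, -2, 0, 0, 0, 24, 0, 0, 0, 0]';python3 - <<'E'
from h import *
rep(hold([0,-211,104]));jaw()
p,d=manip.capture("wrist");q,_=manip.capture("scene")
cv2.imwrite("pics/m9.png",np.hstack([cv2.resize(p[120:480,140:500],(400,400)),cv2.resize(q[170:290,260:380],(400,400))]))
E
```

```text
t: 13.47
ee_pos: [505.8, -96.4, 104.8]
ee_rot: [0.0, 0.998, 0.07, 0.0]
contact_force: [0.5, 0.1, -0.5]
opening: 24.2
grasp_force: 0.0
move [-13.7  -4.5  -5.2] yaw tool y -81.99 tilt [ 0. -0. -1.] grasp in holder [  13.7 -215.5   98.8] F holder [ 0.5  0.1 -0.5] t 13.47 open 24.2 grip 0.0
jaw scene 37.8
jaw side 37.6
```

View pics/m9.png

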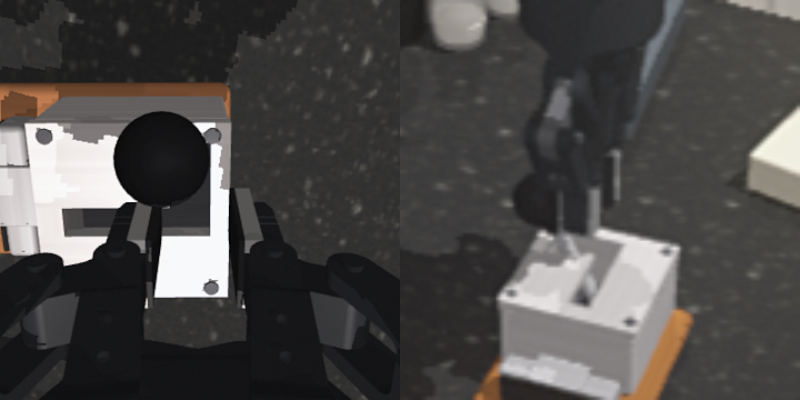

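The view shows the handle leaning over +x, hooked in the notch (shank at (155,210) left, behind the tooth). The fingers are clear and the jaw stays open by itself. Next is the white stone.

```bash
python3 shift.py '[24, 0, 0, -20, 0, 24, 0, 0, -30, 0, 50, 0, 0, -30, 0, 85, 0, 0, -15, -0.12, 85, 0, 0, 0, -0.12]'; python3 shift.py '[85, 0, 0, 0, -0.12, 85, 0, 0, 0, -0.12, 85, 0, 0, 0, -0.12, 85, 0, 0, 0, -0.12, 85, 0, 0, 0, -0.12]';python3 shift.py '[85, 0, 0, 0, -0.12, 85, 0, 0, 0, -0.12, 85, 0, 0, 0, -0.12, 85, 0, 0, 0, -0.125, 85, 0, 0, 0, 0]';python3 -c "
from h import *
rep([436.5,-353,60]);print(manip.nose_length);jaw()"
```

```text
t: 14.08
ee_pos: [508.5, -96.8, 203.7]
ee_rot: [0.001, 0.982, 0.191, 0.003]
contact_force: [0.2, -0.1, -0.3]
opening: 59.8
grasp_force: 0.0
t: 14.5
ee_pos: [506.3, -96.4, 199.9]
ee_rot: [0.0, 0.881, 0.473, 0.0]
contact_force: [0.6, 0.1, 0.3]
opening: 84.9
grasp_force: 0.0
t: 14.92
ee_pos: [506.3, -96.4, 199.8]
ee_rot: [0.0, 0.742, 0.671, 0.0]
contact_force: [0.1, -0.3, -0.1]
opening: 84.7
grasp_force: 0.0
move [-262.3  -43.9  133.8] yaw tool y -5.74 tilt [ 0.001 -0.    -1.   ] grasp in holder [  14.2 -215.5  193.8] F holder [ 0.1 -0.3 -0.1] t 14.92 open 84.7 grip 0.0
25.0
jaw scene 37.7
jaw side 38.2
```

```bash
python3 shift.py '[85, -38, -6.5, 0, -0.006, 85, -38, -6.5, 0, 0, 85, -38, -6.5, 0, 0, 85, -38, -6.5, 10, 0, 85, -38, -6.5, 10, 0]';python3 shift.py '[85, -38, -6.5, 10, 0, 85, -34, -5, 10, 0, 85, 0, 0, 10, 0, 85, 0, 0, 0, 0]';python3 - <<'E'
from h import *
rep([436.5,-353,60])
s,R=st();p,d=manip.capture("wrist");c=manip.calibration("wrist");T=c["tool_from_camera"]
v,u=np.mgrid[:480,:640];P=np.stack([(u-c["cx"])/c["fx"]*d,(v-c["cy"])/c["fy"]*d,d],-1)@T[:3,:3].T+T[:3,3]
W=P@R.T+s["ee_pos"]
w=big((d>0)&(abs(W[...,2]-28)<5)&(p.min(2)>120));print(w.sum(),np.median(W[w][:,2]),rect(W[w][:,:2]),W[w].min(0),W[w].max(0));cv2.imwrite("pics/w10.png",p)
E
```

```text
t: 15.43
ee_pos: [454.3, -284.0, 180.2]
ee_rot: [0.001, 0.743, 0.669, 0.0]
contact_force: [-0.1, 0.8, -0.5]
opening: 85.0
grasp_force: 0.0
t: 15.77
ee_pos: [434.3, -353.5, 147.8]
ee_rot: [-0.001, 0.744, 0.668, -0.0]
contact_force: [-1.1, 1.3, 0.4]
opening: 84.9
grasp_force: 0.0
move [ 0.6  2.3 81.8] yaw tool y -6.12 tilt [-0.002  0.002 -1.   ] grasp in holder [ -93.7 -459.7  141.8] F holder [-0.9  1.4  0.4] t 15.77 open 84.9 grip 0.0
26470 28.009198057801747 (array([ 438. , -354.3]), array([178.9,  61.7]), np.float32(83.82)) [ 398.35567006 -445.61897341   24.42676525] [ 477.60894372 -262.37362651   30.77050201]
```

```bash
python3 shift.py '[85, -0.3, 3, 30, 0, 85, 0, 0, 30, 0, 85, 0, 0, 30, 0, 85, 0, 0, 18, 0, 85, 0, 0, 0, 0]' 60;python3 shift.py '[85, 0, 0, 8, 0, 85, 0, 0, 6, 0, 85, 0, 0, 2, 0, 85, 0, 0, 0, 0]';python3 -c "
from h import *
rep([437.3,-353.8,16])"
```

```text
t: 16.23
ee_pos: [437.5, -350.3, 38.9]
ee_rot: [-0.003, 0.742, 0.671, -0.0]
contact_force: [-1.2, 0.4, 1.0]
opening: 85.0
grasp_force: 0.0
t: 16.57
ee_pos: [439.2, -353.2, 26.2]
ee_rot: [0.0, 0.742, 0.671, 0.0]
contact_force: [0.3, 0.4, 0.4]
opening: 84.8
grasp_force: 0.0
move [-0.8 -1.8  4.2] yaw tool y -5.73 tilt [ 0.001 -0.001 -1.   ] grasp in holder [ -88.9 -460.1   20.2] F holder [0.4 0.3 0.4] t 16.57 open 84.8 grip 0.0
```

```bash
python3 shift.py '[85, 0, -1.5, 3, 0, 70, 0, 0, 0, 0, 50, 0, 0, 0, 0, 50, 0, 0, 0, 0, 50, 0, 0, 0, 0]' 60;python3 shift.py '[50, 0, 0, 0, 0, 50, 0, 0, 0, 0]';python3 -c "
from h import *
rep([437.3,-353.8,16])"
```

```text
t: 16.98
ee_pos: [437.4, -353.2, 23.4]
ee_rot: [0.0, 0.742, 0.671, 0.0]
contact_force: [-0.6, 0.6, 6.4]
opening: 60.7
grasp_force: 66.1
t: 17.15
ee_pos: [437.4, -353.1, 23.3]
ee_rot: [0.0, 0.742, 0.671, 0.0]
contact_force: [-0.0, 0.6, 4.7]
opening: 61.2
grasp_force: 66.1
move [-0.7 -0.   1.3] yaw tool y -5.75 tilt [ 0. -0. -1.] grasp in holder [ -90.6 -459.8   17.3] F holder [0.1 0.6 4.7] t 17.15 open 61.2 grip 66.1
```

```bash
python3 shift.py '[50, 0, 0, -8, 0, 50, 0, 0, -15, 0, 50, 0, 0, -25, 0, 50, 0, 0, -30, 0, 50, 0, 0, -30, 0]' 70;python3 shift.py '[50, 0, 0, -30, -0.05, 50, 0, 0, -20, -0.05, 50, 0, 0, 0, -0.05, 50, 0, 0, 0, -0.05, 50, 0, 0, 0, -0.044]';python3 -c "
from h import *
rep(hold([0.5,-10.5,17.3+150]))"
```

```text
t: 17.57
ee_pos: [436.3, -352.2, 131.3]
ee_rot: [-0.001, 0.742, 0.671, -0.0]
contact_force: [0.5, -0.5, -5.1]
opening: 61.1
grasp_force: 79.2
t: 17.98
ee_pos: [436.8, -352.7, 181.3]
ee_rot: [-0.0, 0.653, 0.757, -0.0]
contact_force: [-0.4, 1.1, -5.3]
opening: 60.4
grasp_force: 79.4
move [448.4  93.1   8. ] yaw tool y 8.39 tilt [-0. -0. -1.] grasp in holder [ -91.1 -459.2  175.3] F holder [-0.2  1.1 -5.3] t 17.98 open 60.4 grip 79.4
```

```bash
python3 shift.py '[50, 15, 3, 0, 0, 50, 30, 6.2, 0, 0, 50, 33, 6.9, 0, 0, 50, 33, 6.9, 0, 0, 50, 33, 6.9, 0, 0]';python3 shift.py '[50, 33, 6.9, 0, 0, 50, 33, 6.9, 0, 0, 50, 33, 6.9, 0, 0, 50, 33, 6.9, 0, 0, 50, 33, 6.9, 0, 0]';python3 shift.py '[50, 33, 6.9, 0, 0, 50, 33, 6.9, 0, 0, 50, 33, 6.9, 0, 0, 50, 25, 4, 0, 0, 50, 10, 2, 0, 0]';python3 shift.py '[50, 0, 0, 0, 0, 50, 0, 0, 0, 0]'; python3 -c "
from h import *
rep(hold([0.5,-10.5,17.3+20]))
for n in('scene','side'):
    p,d=manip.capture(n);W=world(p,d,n);q=(W-C)@H
    w=big((d>0)&(p.min(2)>130)&(abs(q[...,0])<70)&(abs(q[...,1])<130)&(q[...,2]>165)&(q[...,2]<215));print(n,w.sum(),rect(q[w][:,:2]),q[w].min(0),q[w].max(0))
cv2.imwrite('pics/x.png',p)"
```

```text
t: 18.4
ee_pos: [445.1, -204.1, 180.5]
ee_rot: [-0.001, 0.655, 0.756, -0.0]
contact_force: [0.7, 0.2, -4.6]
opening: 60.7
grasp_force: 79.3
t: 18.82
ee_pos: [455.5, -35.9, 180.7]
ee_rot: [-0.0, 0.655, 0.756, -0.0]
contact_force: [0.8, -0.0, -4.4]
opening: 61.2
grasp_force: 79.3
t: 19.23
ee_pos: [462.9, 101.7, 180.7]
ee_rot: [-0.001, 0.654, 0.756, 0.0]
contact_force: [-0.9, -0.2, -5.1]
opening: 60.9
grasp_force: 79.3
t: 19.4
ee_pos: [463.0, 98.7, 180.5]
ee_rot: [-0.0, 0.654, 0.757, -0.001]
contact_force: [-1.7, -0.3, -5.0]
opening: 60.4
grasp_force: 79.3
move [  5.8   1.5 137.2] yaw tool y 8.33 tilt [-0.001 -0.001 -1.   ] grasp in holder [ -0.8 -16.3 174.5] F holder [-1.8 -0.  -5. ] t 19.4 open 60.4 grip 79.3
scene 926 (array([  1.3, -19.7]), array([45.2, 88.1]), np.float32(138.88)) [-31.1795622  -58.10539303 182.58660525] [ 28.48636002  12.08625449 187.07269623]
side 1002 (array([ -1.7, -20.6]), array([65.7, 57.2]), np.float32(89.33)) [-30.62384184 -53.42488309 181.86864827] [ 26.91357926  12.3780484  187.01259872]
```

```bash
cat >> h.py <<'E'
def stone(zt):
    for n in('scene','side'):
        p,d=manip.capture(n);W=world(p,d,n);q=(W-C)@H
        w=big((d>0)&(p.min(2)>75)&(abs(q[...,0])<45)&(q[...,1]>-125)&(q[...,1]<120)&(abs(q[...,2]-zt)<5))
        t=q[w];l=[]
        for lo,hi in((-85,-55),(-55,-35),(35,65)):
            m=t[(t[:,1]>lo)&(t[:,1]<hi)];l.append((len(m),np.percentile(m[:,0],[3,97]).round(1)) if len(m)>20 else len(m))
        print(n,w.sum(),"y",np.percentile(t[:,1],[.5,99.5]).round(1),"z",np.median(t[:,2]).round(1),"rect",rect(t[:,:2]),"edges x",l)
E
python3 -c "
from h import *
stone(185)"; python3 shift.py '[50, 5.8, 1.5, 30, 0, 50, 0, 0, 30, 0, 50, 0, 0, 30, 0, 50, 0, 0, 20, 0, 50, 0, 0, 0, 0]'; python3 -c "
from h import *
rep(hold([0.5,-10.5,17.3+20]));stone(75)"
```

```text
scene 2881 y [-55.2  71.5] z 184.6 rect (array([1. , 8.2]), array([130.1,  76.6]), np.float32(85.04)) edges x [16, (198, array([-10.4,  27.2])), (820, array([-31.5,  26.8]))]
side 2965 y [-51.9  72.5] z 184.5 rect (array([-3. ,  9.1]), array([133.1,  68.4]), np.float32(84.46)) edges x [2, (251, array([-29. ,  14.7])), (825, array([-27.8,  30.3]))]
t: 20.02
ee_pos: [461.9, 103.1, 67.4]
ee_rot: [-0.002, 0.655, 0.756, -0.003]
contact_force: [-1.4, -0.7, -5.3]
opening: 61.0
grasp_force: 79.5
move [ 1.3  2.  24.1] yaw tool y 8.17 tilt [-0.006 -0.001 -1.   ] grasp in holder [ -1.3 -11.8  61.4] F holder [-1.4 -0.5 -5.3] t 20.02 open 61.0 grip 79.5
scene 2264 y [-38.6  76.3] z 71.5 rect (array([-4.8, 18. ]), array([119. ,  67.5]), np.float32(89.24)) edges x [0, (35, array([ 0.9, 27. ])), (684, array([-31.2,  26.2]))]
side 2502 y [-35.5  78. ] z 73.2 rect (array([-1.6, 20.7]), array([121.2,  68.1]), np.float32(83.25)) edges x [0, 17, (726, array([-27.2,  30.5]))]
```

```bash
python3 shift.py '[50, 2, 1.3, 8, 0, 50, 0, 0, 6, 0, 50, 0, 0, 3, 0, 50, 0, 0, 2, 0, 50, 0, 0, 0, 0]'; python3 -c "
from h import *
rep(hold([0.5,-10.5,17.3+20]));stone(52)";  python3 shift.py '[50, 0, 0, 1.5, 0, 50, 0, 0, 1.5, 0, 50, 0, 0, 0, 0]'; python3 -c "
from h import *
rep(hold([0.5,-10.5,17.3+20]))"
```

```text
t: 20.53
ee_pos: [465.4, 106.7, 51.6]
ee_rot: [-0.0, 0.654, 0.756, -0.0]
contact_force: [0.0, 0.2, -5.3]
opening: 60.5
grasp_force: 79.6
move [-1.8 -2.2  8.3] yaw tool y 8.25 tilt [-0. -0. -1.] grasp in holder [ 2.7 -8.7 45.6] F holder [ 0.1  0.2 -5.3] t 20.53 open 60.5 grip 79.6
scene 2397 y [-33.3  80.2] z 55.5 rect (array([ 3.6, 22.5]), array([116.8,  76.8]), np.float32(89.07)) edges x [0, 4, (682, array([-28.6,  30.4]))]
side 2319 y [-31.6  81.4] z 55.5 rect (array([ 1. , 24.8]), array([ 74.9, 116.4]), np.float32(93.89)) edges x [0, 1, (648, array([-25.,  34.]))]
t: 20.88
ee_pos: [465.4, 106.6, 48.5]
ee_rot: [-0.0, 0.654, 0.756, -0.0]
contact_force: [0.3, 0.3, -4.9]
opening: 60.5
grasp_force: 79.6
move [-1.8 -2.2  5.2] yaw tool y 8.25 tilt [-0. -0. -1.] grasp in holder [ 2.7 -8.7 42.5] F holder [ 0.3  0.3 -4.9] t 20.88 open 60.5 grip 79.6
```

```bash
python3 shift.py '[50, -1.5, -2, 0, 0, 50, 0, 0, 1.5, 0, 50, 0, 0, 1.5, 0, 50, 0, 0, 1, 0, 50, 0, 0, 0, 0]'; python3 -c "
from h import *
rep(hold([0.5,-10.5,17.3+20]))";  python3 shift.py '[50, 0, 0, 1, 0, 50, 0, 0, 0.5, 0, 50, 0, 0, 0, 0]'; python3 -c "
from h import *
rep(hold([0.5,-10.5,17.3+20]));stone(49)"
```

```text
t: 21.3
ee_pos: [463.6, 104.9, 44.4]
ee_rot: [-0.0, 0.654, 0.756, -0.0]
contact_force: [-0.3, -0.1, -5.7]
opening: 60.6
grasp_force: 79.6
move [-0.3 -0.1  1.1] yaw tool y 8.25 tilt [-0. -0. -1.] grasp in holder [  0.6 -10.2  38.4] F holder [-0.3 -0.  -5.7] t 21.3 open 60.6 grip 79.6
t: 21.55
ee_pos: [463.8, 104.9, 43.4]
ee_rot: [0.0, 0.654, 0.756, 0.0]
contact_force: [-1.5, -0.3, -0.2]
opening: 60.5
grasp_force: 80.1
move [-0.3 -0.3  0.1] yaw tool y 8.25 tilt [ 0. -0. -1.] grasp in holder [  0.8 -10.2  37.4] F holder [-1.5 -0.1 -0.2] t 21.55 open 60.5 grip 80.1
scene 2409 y [-34.6  78.4] z 47.5 rect (array([ 2.2, 21.4]), array([115. ,  78.5]), np.float32(88.04)) edges x [0, 11, (717, array([-29.7,  28.1]))]
side 2415 y [-32.4  79.6] z 47.4 rect (array([ 4.4, 22.6]), array([115.6,  67.2]), np.float32(89.62)) edges x [0, 1, (706, array([-26.5,  31.4]))]
```

Weight is on the bed. I'll release, rise, and check.

```bash
python3 shift.py '[64, 0, 0, 0.3, 0, 70, 0, 0, 0, 0, 78, 0, 0, 0, 0, 78, 0, 0, 0, 0]'; python3 shift.py '[78, 0, 0, -10, 0, 78, 0, 0, -30, 0, 78, 0, 0, -35, 0, 78, 0, 0, -35, 0, 78, -20, 0, -20, 0]'; python3 shift.py '[78, -35, 0, 0, 0, 78, -35, 0, 0, 0.12, 78, -35, 0, 0, 0.12, 78, -35, 0, 0, 0.12, 78, -35, 0, 0, 0.12]'; python3 -c "
from h import *
rep(hold([40.5,-205.5,94]));stone(48);jaw()"
```

```text
t: 21.98
ee_pos: [464.0, 105.0, 43.0]
ee_rot: [0.0, 0.654, 0.756, 0.0]
contact_force: [-0.5, 0.4, -0.2]
opening: 78.0
grasp_force: 0.0
t: 22.4
ee_pos: [467.7, 86.8, 177.0]
ee_rot: [0.001, 0.654, 0.757, 0.002]
contact_force: [1.7, -0.1, -0.3]
opening: 78.2
grasp_force: 0.0
t: 22.82
ee_pos: [467.2, -89.9, 174.0]
ee_rot: [0.001, 0.817, 0.577, 0.001]
contact_force: [0.7, -0.2, -0.5]
opening: 78.1
grasp_force: 0.0
move [28.1 57.5 74.1] yaw tool y -19.58 tilt [ 0.002 -0.    -1.   ] grasp in holder [ -23.6 -203.5  168. ] F holder [ 0.6 -0.3 -0.5] t 22.82 open 78.1 grip 0.0
scene 3643 y [-99.3  78.3] z 47.5 rect (array([ -0.4, -11.3]), array([181.2,  62.5]), np.float32(89.64)) edges x [(491, array([-30.8,  27.6])), (349, array([-30.6,  27.7])), (718, array([-30. ,  28.4]))]
side 3570 y [-98.4  79.4] z 47.3 rect (array([  1.6, -10.4]), array([181.6,  62.5]), np.float32(89.56)) edges x [(482, array([-27. ,  30.5])), (341, array([-26.9,  31. ])), (705, array([-26.5,  31.5]))]
jaw scene -10.6
jaw side 28.4
```

```bash
python3 shift.py '[60, 0, 0, 0, 0.12, 60, 0, 0, 0, 0.12, 60, 0, 0, 0, 0.12, 60, 0, 0, 0, 0.12, 60, 0, 0, 0, 0.12]'; python3 shift.py '[60, 0, 0, 0, 0.12, 60, 0, 0, 0, 0.12, 60, 0, 0, 0, 0.12, 60, 0, 0, 0, 0.12, 60, 0, 0, 0, 0.006]';python3 shift.py '[60, 30, 0, 0, 0, 60, 30, 0, 0, 0, 60, 0, 0, 0, 0, 60, 0, 0, 0, 0]'
cat >> h.py <<'E'
def aball():
    s,R=st();p,d=manip.capture("wrist");c=manip.calibration("wrist");T=c["tool_from_camera"]
    v,u=np.mgrid[:480,:640];P=np.stack([(u-c["cx"])/c["fx"]*d,(v-c["cy"])/c["fy"]*d,d],-1)@T[:3,:3].T+T[:3,3]
    Q=(P@R.T+s["ee_pos"]-C)@H
    k=big((d>0)&(p.max(2)<70)&(Q[...,2]>88)&(Q[...,2]<118)&(abs(Q[...,0]-25)<45)&(abs(Q[...,1]+200)<35)&(P[...,2]>32))
    t=Q[k];x=np.linalg.lstsq(np.c_[2*t,np.ones(len(t))],(t**2).sum(1),rcond=None)[0];print("sphere",x[:3],np.sqrt(x[3]+x[:3]@x[:3]),k.sum(),"move",to(hold(x[:3])))
E
python3 -c "
from h import *
rep(hold([40.5,-205.5,94]));aball()"
```

```text
t: 23.43
ee_pos: [466.9, -86.7, 173.2]
ee_rot: [-0.0, 0.95, 0.311, 0.0]
contact_force: [-0.1, -0.1, 0.1]
opening: 59.8
grasp_force: 0.0
t: 23.85
ee_pos: [466.8, -86.8, 173.2]
ee_rot: [-0.0, 0.997, 0.073, 0.0]
contact_force: [-0.3, 0.5, 0.0]
opening: 60.0
grasp_force: 0.0
t: 24.18
ee_pos: [527.1, -78.1, 172.9]
ee_rot: [-0.0, 0.997, 0.077, 0.0]
contact_force: [-0.1, 0.6, -0.1]
opening: 60.1
grasp_force: 0.0
move [ 3.   5.2 72.9] yaw tool y -81.13 tilt [ 0.  0. -1.] grasp in holder [  37.4 -200.4  166.9] F holder [-0.   0.7 -0.1] t 24.18 open 60.1 grip 0.0
sphere [  40.45246152 -205.09942198   94.39509426] 14.515980262881389 2409 move [ 4.4  4.8 72.3]
```

```bash
python3 shift.py '[60, 3.7, 4.8, 10, 0.012, 60, 0, 0, 20, 0, 60, 0, 0, 20, 0, 60, 0, 0, 15, 0, 60, 0, 0, 7.5, 0]' 25; python3 shift.py '[50, 0, 0, 0, 0, 32, 0, 0, 0, 0, 32, 0, 0, 0, 0, 32, 0, 0, 0, 0]'; python3 -c "
from h import *
rep(hold([40.45,-205.1,94.4]));tball()"
```

```text
t: 24.65
ee_pos: [528.3, -83.5, 98.0]
ee_rot: [-0.0, 0.998, 0.069, -0.002]
contact_force: [-0.4, -0.4, 0.4]
opening: 59.8
grasp_force: 0.0
t: 24.98
ee_pos: [530.9, -83.6, 101.3]
ee_rot: [0.0, 0.998, 0.068, 0.001]
contact_force: [-0.2, 0.1, 0.7]
opening: 32.2
grasp_force: 0.0
move [ 0.1 -1.3  0.9] yaw tool y -82.16 tilt [ 0.002 -0.    -1.   ] grasp in holder [  40.4 -206.4   95.3] F holder [-0.2  0.1  0.7] t 24.98 open 32.2 grip 0.0
ball in tool [ 0.  -1.3  7. ] 14.6 4914 holder [  40.4 -205.1   94.3]
```

```bash
python3 shift.py '[30, 0, 2, 0, 0, 30, 0, 2, 0, 0, 30, 0, 2, 0, 0, 30, 0, 1, 0, 0, 30, 0, 0, 0, 0]' 25; python3 -c "
from h import *
rep(hold([40.45,-205.1,94.4]));tball()"
```

```text
t: 25.45
ee_pos: [531.4, -88.5, 101.2]
ee_rot: [-0.002, 0.998, 0.068, 0.0]
contact_force: [-0.3, 14.6, 5.1]
opening: 30.2
grasp_force: 7.3
move [ 0.2 -6.2  0.9] yaw tool y -82.23 tilt [ 0.     0.003 -1.   ] grasp in holder [  40.2 -211.3   95.2] F holder [ 1.8 14.5  5.1] t 25.45 open 30.2 grip 7.3
ball in tool [ 0.3 -1.2  6.9] 14.5 4938 holder [  40.5 -210.    94.4]
```

```bash
python3 shift.py '[30, 0, 1, 0, 0, 30, 0, 1, 0, 0, 30, 0, 0.5, 0, 0, 30, 0, 0, 0, 0]' 25; python3 -c "
from h import *
rep(hold([40.45,-205.1,94.4]));tball()"
```

```text
t: 25.83
ee_pos: [531.7, -90.7, 101.2]
ee_rot: [-0.002, 0.998, 0.068, 0.0]
contact_force: [-0.3, 16.6, 5.6]
opening: 30.1
grasp_force: 8.1
move [ 0.2 -8.3  0.8] yaw tool y -82.24 tilt [ 0.     0.003 -1.   ] grasp in holder [  40.2 -213.4   95.2] F holder [ 2.  16.5  5.6] t 25.83 open 30.1 grip 8.1
ball in tool [ 0.3 -1.3  6.9] 14.5 4908 holder [  40.5 -212.2   94.4]
```

```bash
python3 shift.py '[30, -3, 0.4, -1.5, 0, 30, -3, 0, -1.5, 0, 30, -3, 0, -1.3, 0, 30, 0, 0, 0, 0]' 25; python3 -c "
from h import *
rep(hold([40.45,-205.1,94.4]));tball()"
```

```text
t: 26.22
ee_pos: [522.2, -92.1, 105.4]
ee_rot: [-0.002, 0.998, 0.068, -0.0]
contact_force: [-0.7, 17.2, 4.2]
opening: 30.0
grasp_force: 8.9
move [ 9.8 -8.4  5. ] yaw tool y -82.24 tilt [-0.     0.004 -1.   ] grasp in holder [  30.6 -213.5   99.4] F holder [ 1.8 17.1  4.2] t 26.22 open 30.0 grip 8.9
ball in tool [ 0.7 -1.3  6.7] 14.5 4876 holder [  31.2 -212.2   98.7]
```

```bash
python3 shift.py '[30, -4, 0, -1.4, 0, 30, -4, 0, -1.2, 0, 30, -4, 0, -1, 0, 30, -4, 0, -0.8, 0, 30, 0, 0, 0, 0]' 25; python3 -c "
from h import *
rep(hold([40.45,-205.1,94.4]));tball()"; python3 shift.py '[30, -4, 0, -0.6, 0, 30, -4, 0, -0.4, 0, 30, -4, 0, -0.2, 0, 30, -2, 0, 0, 0, 30, 0, 0, 0, 0]'; python3 -c "
from h import *
rep(hold([1.2,-205.1,104.4]));tball()"
```

```text
t: 26.68
ee_pos: [505.5, -94.4, 109.4]
ee_rot: [-0.002, 0.998, 0.068, -0.001]
contact_force: [-1.7, 17.9, 1.6]
opening: 29.7
grasp_force: 8.3
move [26.8 -8.5  9. ] yaw tool y -82.23 tilt [-0.002  0.004 -1.   ] grasp in holder [  13.6 -213.4  103.4] F holder [ 0.9 18.   1.6] t 26.68 open 29.7 grip 8.3
ball in tool [ 1.6 -1.3  6.2] 14.5 4971 holder [  15.2 -212.2  103.2]
t: 27.15
ee_pos: [491.5, -96.4, 110.4]
ee_rot: [-0.002, 0.998, 0.068, -0.001]
contact_force: [-1.7, 16.1, 1.0]
opening: 30.5
grasp_force: 8.0
move [ 1.6 -8.3  0. ] yaw tool y -82.23 tilt [-0.002  0.004 -1.   ] grasp in holder [  -0.5 -213.4  104.4] F holder [ 0.6 16.1  1. ] t 27.15 open 30.5 grip 8.0
ball in tool [ 2.  -1.3  6. ] 14.6 5083 holder [   1.5 -212.2  104.4]
```

```bash
python3 shift.py '[26, 0, 0, 0, 0, 26, 0, 0, 0, 0, 26, 0, -1, 0, 0, 26, 0, -1.5, 0, 0, 26, 0, -1.5, 0, 0]' 25; python3 shift.py '[26, 0, -1.5, 0, 0, 26, 0, -1.5, 0, 0, 26, 0, -1.5, 0, 0, 26, 0, -1.5, 0, 0, 26, 0, 0, 0, 0]'; python3 -c "
from h import *
rep(hold([1.2,-180,104.4]));tball()"
```

```text
t: 27.62
ee_pos: [491.7, -92.7, 110.5]
ee_rot: [-0.002, 0.998, 0.068, -0.001]
contact_force: [-2.0, 13.2, 1.9]
opening: 28.5
grasp_force: 24.5
t: 28.03
ee_pos: [491.0, -86.8, 110.6]
ee_rot: [-0.001, 0.998, 0.068, -0.0]
contact_force: [-1.4, 13.5, 1.1]
opening: 28.1
grasp_force: 24.6
move [  0.6 -23.8   0.2] yaw tool y -82.21 tilt [-0.001  0.003 -1.   ] grasp in holder [   0.4 -203.8  104.6] F holder [ 0.6 13.6  1.1] t 28.03 open 28.1 grip 24.6
ball in tool [ 2.  -0.6  6.2] 14.6 5059 holder [   2.4 -203.2  104.4]
```

```bash
python3 shift.py '[26, 0, -1.5, 0, 0, 26, 0, -1.5, 0, 0, 26, 0, -1.5, 0, 0, 26, 0, -1.5, 0, 0, 26, 0, -1.5, 0, 0]'; python3 shift.py '[26, 0, -1.5, 0, 0, 26, 0, -1.5, 0, 0, 26, 0, -1.5, 0, 0, 26, 0, -1.5, 0, 0, 26, 0, -1.5, 0, 0]'; python3 shift.py '[26, 0, -1.5, 0, 0, 26, 0, -1, 0, 0, 26, 0, 0, 0, 0]';python3 -c "
from h import *
rep(hold([1.2,-181,104.4]));tball();stone(48)"
```

```text
t: 28.5
ee_pos: [490.2, -79.8, 110.6]
ee_rot: [-0.001, 0.998, 0.068, -0.0]
contact_force: [-1.7, 10.0, 1.7]
opening: 28.0
grasp_force: 24.6
t: 28.92
ee_pos: [489.2, -72.6, 110.6]
ee_rot: [-0.001, 0.998, 0.068, -0.0]
contact_force: [-0.5, 7.9, -0.5]
opening: 28.7
grasp_force: 24.6
t: 29.17
ee_pos: [488.9, -70.0, 110.6]
ee_rot: [-0.001, 0.998, 0.068, -0.0]
contact_force: [-2.1, 10.2, -0.8]
opening: 28.2
grasp_force: 24.7
move [ 0.4 -5.9  0.2] yaw tool y -82.19 tilt [-0.     0.002 -1.   ] grasp in holder [   0.8 -186.9  104.6] F holder [-0.6 10.3 -0.8] t 29.17 open 28.2 grip 24.7
ball in tool [ 1.9 -0.5  6.3] 14.6 5063 holder [   2.7 -186.4  104.4]
scene 3644 y [-99.7  78.2] z 47.5 rect (array([ -0.5, -11.7]), array([181.5,  62.6]), np.float32(89.25)) edges x [(501, array([-30.8,  27.8])), (351, array([-30.5,  28.1])), (723, array([-29.8,  28.4]))]
side 3581 y [-98.5  79.5] z 47.3 rect (array([  1.7, -10.5]), array([181.2,  62.3]), np.float32(89.55)) edges x [(481, array([-27.3,  30.8])), (339, array([-27.2,  30.7])), (703, array([-26.4,  31.4]))]
```

```bash
python3 shift.py '[26, 0, -1, 0, 0, 26, 0, -1, 0, 0, 26, 0, -0.8, 0, 0, 26, 0, 0, 0, 0]'; python3 -c "
from h import *
rep(hold([1.2,-181,104.4]));tball()"; python3 shift.py '[26, 0, -0.8, 0, 0, 26, 0, -0.8, 0, 0, 26, 0, -0.8, 0, 0, 26, 0, 0, 0, 0]';python3 -c "
from h import *
rep(hold([1.2,-181,104.4]));tball();stone(48)"
```

```text
t: 29.65
ee_pos: [488.7, -67.7, 110.7]
ee_rot: [-0.001, 0.998, 0.068, 0.0]
contact_force: [-0.8, 6.3, -0.2]
opening: 28.4
grasp_force: 24.7
move [ 0.3 -3.6  0.3] yaw tool y -82.18 tilt [-0.     0.001 -1.   ] grasp in holder [   0.9 -184.6  104.7] F holder [ 0.1  6.3 -0.2] t 29.65 open 28.4 grip 24.7
ball in tool [ 1.9 -0.4  6.3] 14.6 5068 holder [   2.8 -184.2  104.4]
t: 30.03
ee_pos: [488.4, -65.4, 110.7]
ee_rot: [-0.001, 0.998, 0.068, 0.0]
contact_force: [-0.3, 5.7, -1.0]
opening: 28.0
grasp_force: 24.7
move [ 0.3 -1.3  0.3] yaw tool y -82.18 tilt [-0.     0.001 -1.   ] grasp in holder [   0.9 -182.3  104.7] F holder [ 0.5  5.7 -1. ] t 30.03 open 28.0 grip 24.7
ball in tool [ 1.9 -0.4  6.3] 14.6 5046 holder [   2.8 -182.   104.3]
scene 3686 y [-96.6  81.3] z 47.5 rect (array([-1.1, -8.5]), array([ 62.3, 181.8]), np.float32(90.01)) edges x [(485, array([-30.9,  27.2])), (360, array([-31.1,  27.5])), (722, array([-30.8,  27. ]))]
side 3621 y [-95.1  82.6] z 47.3 rect (array([ 0.8, -6.7]), array([ 62.5, 181.3]), np.float32(90.07)) edges x [(481, array([-27.8,  30.4])), (351, array([-27.5,  30.4])), (709, array([-27.7,  30.5]))]
```

```bash
python3 shift.py '[26, 0, -0.7, 0, 0, 26, 0, -0.7, 0, 0, 26, 0, -0.7, 0, 0, 26, 0, 0, 0, 0]'; python3 -c "
from h import *
rep(hold([1.2,-181,104.4]));tball();stone(48)"
```

```text
t: 30.52
ee_pos: [488.6, -64.3, 110.6]
ee_rot: [0.0, 0.998, 0.068, 0.0]
contact_force: [0.6, -0.0, 0.2]
opening: 28.4
grasp_force: 24.8
move [-0.  -0.3  0.2] yaw tool y -82.15 tilt [ 0.001 -0.001 -1.   ] grasp in holder [   1.2 -181.3  104.6] F holder [ 0.6 -0.1  0.2] t 30.52 open 28.4 grip 24.8
ball in tool [ 1.9 -0.2  6.3] 14.6 5066 holder [   3.2 -181.1  104.3]
scene 3684 y [-95.8  82. ] z 47.5 rect (array([-1.3, -7.6]), array([181.8,  62.7]), np.float32(89.77)) edges x [(488, array([-30.6,  27.5])), (350, array([-30.6,  27.7])), (723, array([-31. ,  27.4]))]
side 3629 y [-94.5  83.4] z 47.3 rect (array([ 1.2, -6.3]), array([180.9,  62. ]), np.float32(89.94)) edges x [(476, array([-27.5,  30.6])), (349, array([-27.7,  30.6])), (699, array([-27.6,  30.6]))]
```

Clamped: hand force is zero and the jaw is at about 14 mm. Now I'll let go and rise.

```bash
python3 shift.py '[26, 0, -0.4, 0, 0, 30, 0, 0, 0, 0, 36, 0, 0, 0, 0, 50, 0, 0, 0, 0, 60, 0, 0, 0, 0]'; python3 shift.py '[65, 0, 0, -10, 0, 65, 0, 0, -25, 0, 65, 0, 0, -35, 0, 65, 0, 0, -35, 0, 65, 30, 0, 0, 0]';python3 shift.py '[65, 35, 0, 0, 0, 65, 0, 0, 0, 0, 65, 0, 0, 0, 0]'
python3 - <<'E'
from h import *
rep(hold([1.2,-181,104.4]));stone(48)
p,d=manip.capture("scene");q,_=manip.capture("side")
cv2.imwrite("pics/e.png",np.hstack([cv2.resize(p[160:420,210:430],(400,473)),cv2.resize(q[160:430,270:490],(400,473))]))
E
```

```text
t: 31.08
ee_pos: [488.0, -63.6, 110.2]
ee_rot: [-0.0, 0.998, 0.068, -0.0]
contact_force: [-0.2, 1.0, 0.4]
opening: 59.1
grasp_force: 0.0
t: 31.5
ee_pos: [517.4, -60.2, 222.5]
ee_rot: [0.001, 0.998, 0.068, 0.003]
contact_force: [1.9, -0.4, 1.1]
opening: 64.8
grasp_force: 0.0
t: 31.75
ee_pos: [553.7, -54.6, 215.9]
ee_rot: [0.0, 0.998, 0.069, 0.0]
contact_force: [-0.9, 0.3, -0.3]
opening: 65.1
grasp_force: 0.0
move [-66.    0.5 105.5] yaw tool y -82.12 tilt [ 0.001  0.    -1.   ] grasp in holder [  67.1 -180.9  209.9] F holder [-0.8  0.4 -0.3] t 31.75 open 65.1 grip 0.0
scene 3683 y [-95.7  82. ] z 47.5 rect (array([-0.9, -7.9]), array([ 62.8, 181.6]), np.float32(90.14)) edges x [(492, array([-30.9,  27.3])), (347, array([-31.1,  27.3])), (716, array([-31. ,  27.1]))]
side 3628 y [-94.5  83.4] z 47.4 rect (array([ 0.9, -6. ]), array([180.4,  62.5]), np.float32(89.98)) edges x [(489, array([-27.6,  30.7])), (341, array([-27.7,  30.5])), (720, array([-27.5,  30.7]))]
```

View pics/e.png

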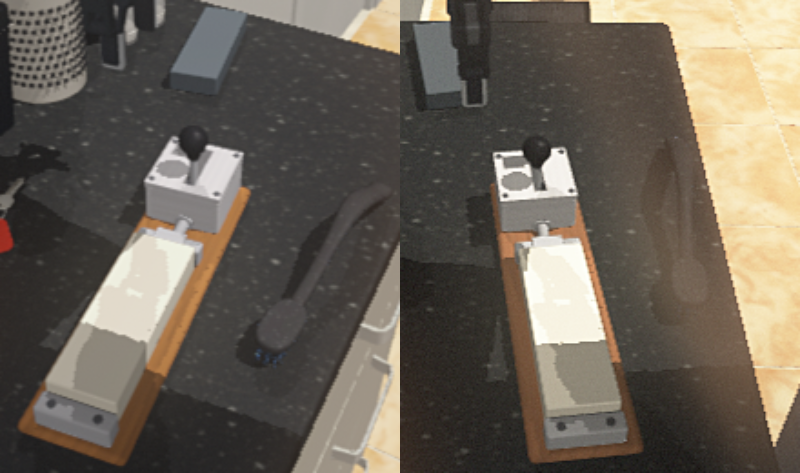

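The final views show the white stone flat and straight between the jaws, the handle upright in the main lane at (192,142) and (537,150), and the grey stone where it was.

```bash
python3 -c "
from station import manip
print(manip.job_done())"
```

```text
the job is handed in; nothing more can be done
None
```

The job is handed in at about 32 s: the white stone is flat, straight and clamped, the handle is upright and the grey stone untouched. However, my first pull went wrong: the ball slipped from the grip and the jaw jumped from about 43–45 to 37 mm before I eased it shut. On the second pull the jaw dropped about 6 mm uncontrolled as the handle went into the notch.

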